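Make up two microscope kits

ROBOT

A 7-joint arm with a two-finger parallel gripper is mounted at the origin on the work surface. World frame = base frame: x ahead of the robot, y to its left, z up, the work surface at z = 0. Lengths are in m, angles in rad, forces in N, time in s.
With the tool pointing down it reaches from about 0.425 to 0.875 m from the base axis. Payload 8.4 kg.
Tool frame: the origin (TCP) lies on the centre line of the jaws, within the pads' length; the fingertips stand 19 mm ahead of it and the grasp point (between the pads) is the TCP; z points along the fingers, y is the direction in which the jaws open and shut (so a half turn about z gives the same grasp; the last joint's range is limited). The gripper opens to 87 mm and grips with 3 to 60 N. Pads are 19 mm wide; open, the fingers measure 117 mm over their backs; the gripper's body (75 mm by 190 mm) begins 51 mm behind the grasp point.
Start: joints at [-1.371, 0.333, 0.04, 1.465, -0.013, 1.343, -0.059], TCP at [0.191, 0.621, 0.242] pointing down, gripper open.
Joint ranges: [-2.58, 2.58], [-0.38, 2.09], [-1.3, 1.39], [0.25, 2.4], [-1.5, 4.64], [0.08, 2.09], [-2.65, 2.65]. Speed limits (rad/s): [2.22, 2.22, 2.79, 2.79, 3.14, 3.14, 3.14].

INTERFACE

Orientations are given as a unit quaternion [x, y, z, w].
In Python, from station import sensors, vision, r gives the robot as it stands. The module is installed in compiled form; this text tells all that it offers.
- The arm moves only by the shell command python3 -m pendant 'ROWS'. ROWS is JSON, one flat list of numbers, 5 for each row, row after row: the shift along the tool's x, y, z in cm, then the turn about the tool's z in rad, then the opening, from 0 (shut) to 1 (fully open). In form: [tx, ty, tz, twist, jaw, tx, ty, tz, twist, jaw, ...]. A call has exactly 10 rows; each row shifts and turns the commanded pose from where the row before left it, along the tool's axes as they then stand; what a row does not reach is not made up. A row lasts 1/12 s, in which the tool goes at most 41.7 mm and 7.16 degrees, less where a joint would pass 70% of its speed; a pose out of reach is approached as far as the arm can. A call with a gripper value outside its range is refused whole. The fingers move at their own pace and stop on an object; the grip force is fixed at half the most. Time passes only in rows, so rows that do not move let the fingers close, or fill a call up. It gives the time, the measured TCP pose, the force and the opening at its end, in the units of the state.
- sensors.get_state(): the state, without advancing time (a new reading comes with each control period).
- vision.capture(name): name is "scene" or "side" or "wrist"; returns (picture, depth): 480x640x3 uint8, red, green, blue; 480x640 float32, m along the optical axis (not along the pixel's ray), 0 where there is no reading.
- vision.get_calibration(name): a dict with "camera_matrix" (3x3 intrinsics, pixels), "rvec" (rotation vector, rad) and "tvec" (3), from world to camera coordinates, as OpenCV has them. Camera axes: x right, y down, z forward; pixel columns grow to the right and rows downward; lengths in m; the calibration is good to about 2 mm. A picture is of the moment at which its call begins: read the wrist's pose just before it. get_calibration takes no time and is no camera call; for the wrist camera it gives the pose at the moment of the call.
- r.job_done(): hands the job in, once; it reports no verdict.
The state is a dict: "clock": time; "joint_pos": joint angles; "qvel": joint speeds; "tau": joint torques, N m; "tcp_pos": TCP position; "eef_rot": TCP orientation; "force": force on the tool from outside, world axes, zero at the start; "torque": the same for the moment, N m; "gripper_width": finger opening in m.
Only numpy, scipy, OpenCV 4.12 (cv2) and the standard library are available. Lean on these libraries where they do the work, as an engineer would, in place of code of your own. Each camera call takes 0.05 s, during which the arm holds its last target.

TASK

Make up the two microscope kits, one thing to a compartment, each standing upright on the compartment's floor. In the two-compartment tray, counted from the end with the pull tab: the short wide objective, then the eyepiece; in the three-compartment tray, also from the tab: the oil bottle, the long slim objective, the staining jar. Leave the specimen jar and the beaker standing where they are.

Things in the scene. Friction and masses are not known exactly. Their poses are not given: they have to be found in the camera images.
- tray_two: White plastic kit tray, fixed to the bench, open on top: a row of two square compartments along its x axis, each 60 x 60 mm inside, centres at x = +32 (next to the tab) and -32 mm (y = 0). Walls 4 mm thick, their top 12 mm above the bench; compartment floor 4 mm above the bench, so 8 mm deep. Outside 132 x 68 mm. A flat pull tab (30 mm wide, standing out 21 mm, with a black dot) at its +x end only. Origin: centre of the underside, on the bench.
- tray_three: White plastic kit tray, fixed to the bench, open on top: a row of three square compartments along its x axis, each 60 x 60 mm inside, centres at x = +64 (next to the tab), 0 and -64 mm (y = 0). Walls 4 mm thick, their top 12 mm above the bench; compartment floor 4 mm above the bench, so 8 mm deep. Outside 196 x 68 mm. A flat pull tab (30 mm wide, standing out 21 mm, with a black dot) at its +x end only. Origin: centre of the underside, on the bench.
- short_objective: Short wide microscope objective of bright steel, standing nose up: cylinder 40 mm in diameter up to 38 mm, then a cone to a 20 mm nose at 46 mm total height; about 0.11 kg. Origin: centre of the underside; z up along its axis.
- long_objective: Long slim microscope objective of bright steel, standing nose up: cylinder 28 mm in diameter up to 54 mm, then a cone to a 10 mm nose at 70 mm total height; about 0.12 kg. Origin: centre of the underside; z up along its axis.
- eyepiece: Microscope eyepiece standing on its aluminium tube (30 mm in diameter, up to 20 mm), with a black head 38 mm in diameter from 20 mm to 46 mm total height and a lens on top; about 0.09 kg. Origin: centre of the underside; z up along its axis.
- stain_jar: White porcelain staining jar with flush lid (lid does not come off): rectangular block 44 mm along its x, 40 mm along its y, 58 mm high; about 0.14 kg; fits a compartment with its sides about square to the walls. Origin: centre of the underside; z up along its axis.
- oil_bottle: Small amber glass immersion-oil bottle with paper label: body 34 mm in diameter up to 46 mm, short shoulder, black cap 20 mm in diameter up to 64 mm total height; about 0.07 kg. Origin: centre of the underside; z up along its axis.
- specimen_jar: Bystander, loose among the stock: clear specimen jar 42 mm in diameter with a white lid 45 mm in diameter, 48 mm high. To be left alone. Origin: centre of the underside; z up along its axis.
- beaker: Bystander, loose among the stock: small open empty glass beaker, 44 mm in diameter at the rim, 56 mm high. To be left alone. Origin: centre of the underside; z up along its axis.
Not all that is in view belongs to the job. Leave any green look-alike of the long_objective alone.

How it is judged:
By the outcome, as a careful person would: the job done as asked, in the order asked, and still so for the second after the job is handed in, with the robot touching nothing.
It also fails if it takes over 131 s, if anything falls off the work surface, if the arm or the gripper's body presses on something with over 40 N, if the wrist force passes 120 N, or if a joint passes its speed limit or range.

## Working session

There is one attempt and no reset: what is moved stays moved. The work goes in short steps, Python scripts to look and compute and a shell command to move; the robot and the scene stay as the last step left them, time stands still between calls to the robot, and variables do not carry over. Pictures are saved under pics/ and viewed, and the job is handed in when it is done.

```bash
mkdir -p pics
python3 - <<'E'
from station import sensors, vision, r
import cv2,numpy as np
print(sensors.get_state())
for n in ["scene","side","wrist"]:
    c=vision.get_calibration(n)
    p,d=vision.capture(n)
    cv2.imwrite(f"pics/{n}0.png",p[:,:,::-1]); np.save(f"pics/{n}0.npy",d)
    print(n,c["camera_matrix"],c["rvec"],c["tvec"]); np.savez(f"pics/{n}0c.npz",**c)
E
```

```text
{'clock': 0.0, 'joint_pos': array([-1.37123644,  0.33387954,  0.03989065,  1.46628374, -0.01339556,
        1.34332014, -0.05848703]), 'qvel': array([ 0.00075747, -0.00037103, -0.00012102, -0.00035821,  0.00107984,
       -0.00141513, -0.00094279]), 'tau': array([ 2.17595093e-04, -6.56362438e+01,  1.33539554e+00, -4.03787434e+01,
       -5.96935744e-02,  4.49692179e-02,  2.16768417e-04]), 'tcp_pos': array([0.19122342, 0.6207626 , 0.24067367]), 'eef_rot': array([ 1.48834519e-01,  9.88861783e-01, -8.09993028e-04, -6.17980551e-05]), 'force': array([-0.31129472,  0.09464293, -0.05540316]), 'torque': array([0.03041684, 0.00098745, 0.02530627]), 'gripper_width': 0.08725697174624188}
scene [[623.2012968    0.         321.93844081]
 [  0.         623.2012968  242.72214682]
 [  0.           0.           1.        ]] [ 1.95594226  1.39615895 -0.58797891] [-0.17910275 -0.34597918  1.57605395]
side [[470.82570024   0.         318.46785513]
 [  0.         470.82570024 239.51047468]
 [  0.           0.           1.        ]] [ 2.34871489 -0.20416088  0.09503137] [-0.55122392  0.10539448  0.7878727 ]
wrist [[389.8057601    0.         322.29805101]
 [  0.         389.8057601  235.04669013]
 [  0.           0.           1.        ]] [-2.36340267 -1.74468195 -0.21180089] [-0.64971875 -0.0292615   0.38911107]
```

View pics/scene0.png

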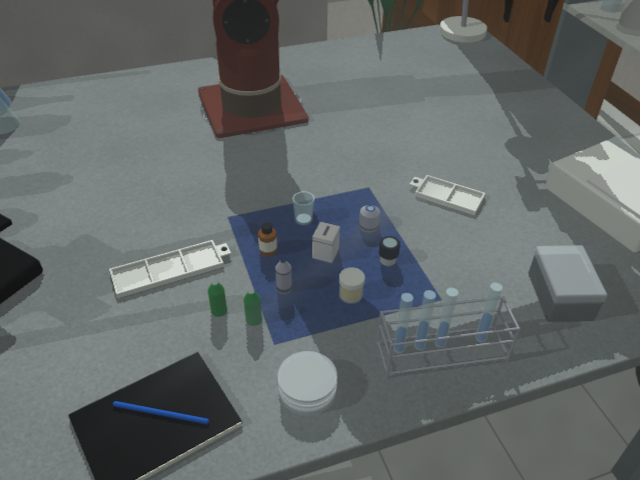

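View pics/side0.png

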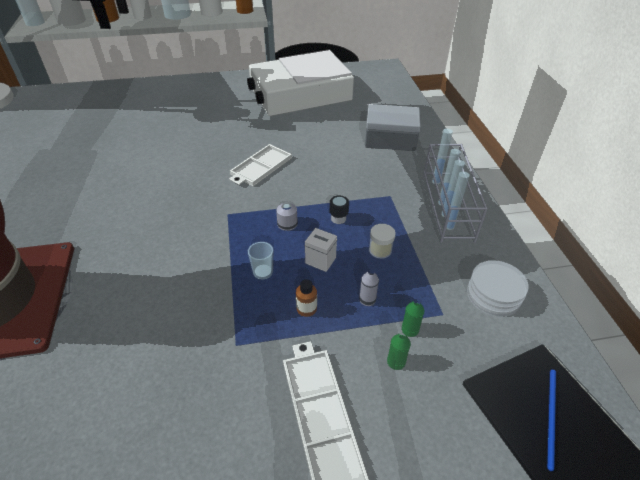

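View pics/wrist0.png

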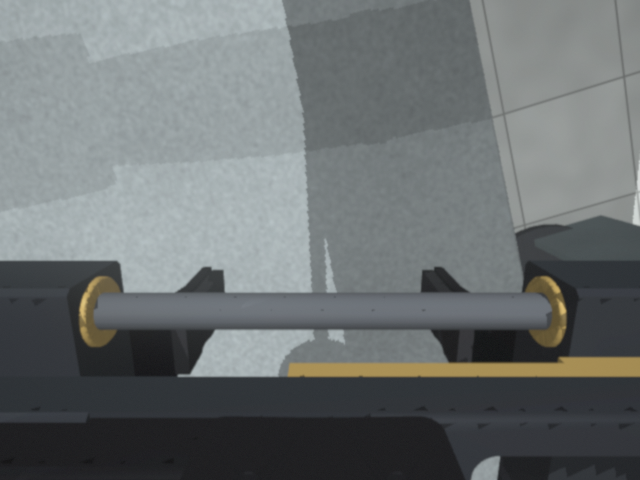

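```bash
cat > h.py <<'E'
import numpy as np, cv2
def cal(name,i=0): 
    c=np.load(f"pics/{name}{i}c.npz"); return c["camera_matrix"],cv2.Rodrigues(c["rvec"])[0],c["tvec"].reshape(3)
def ray(c,uv):
    K,R,t=c; d=R.T@np.linalg.solve(K,[uv[0],uv[1],1.]); return -R.T@t,d/np.linalg.norm(d)
def onz(c,uv,z):
    o,d=ray(c,uv); return o+d*(z-o[2])/d[2]
def tri(c1,u1,c2,u2):
    o1,d1=ray(c1,u1);o2,d2=ray(c2,u2)
    s=np.linalg.lstsq(np.array([d1,-d2]).T,o2-o1,rcond=None)[0]
    a=o1+s[0]*d1;b=o2+s[1]*d2; return (a+b)/2,np.linalg.norm(a-b)
def proj(c,X):
    K,R,t=c; p=K@(R@np.asarray(X,float)+t); return p[:2]/p[2]
E
python3 - <<'E'
from h import *
print([proj(cal(n),[0,0,0]) for n in("scene","side")])
print([proj(cal(n),[.19,.62,.24]) for n in("scene","side")])
s=cv2.imread("pics/scene0.png"); d=cv2.imread("pics/side0.png")
cv2.imwrite("pics/a.png",cv2.resize(s[180:320,215:455],None,fx=3.3,fy=3.3,interpolation=cv2.INTER_CUBIC))
cv2.imwrite("pics/b.png",cv2.resize(d[190:340,220:440],None,fx=3.6,fy=3.6,interpolation=cv2.INTER_CUBIC))
E
```

```text
[array([251.11785249, 105.91548949]), array([-10.93864487, 302.49327762])]
[array([526.7389795 ,  11.98793783]), array([111.90594045,  12.06412578])]
```

View pics/a.png

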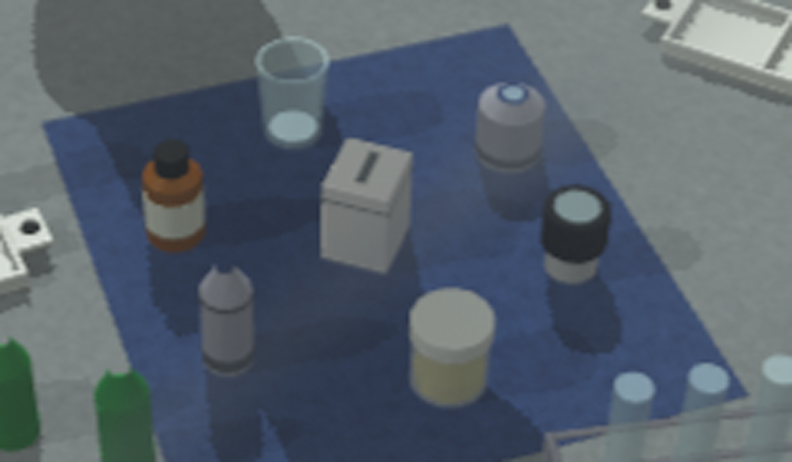

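View pics/b.png

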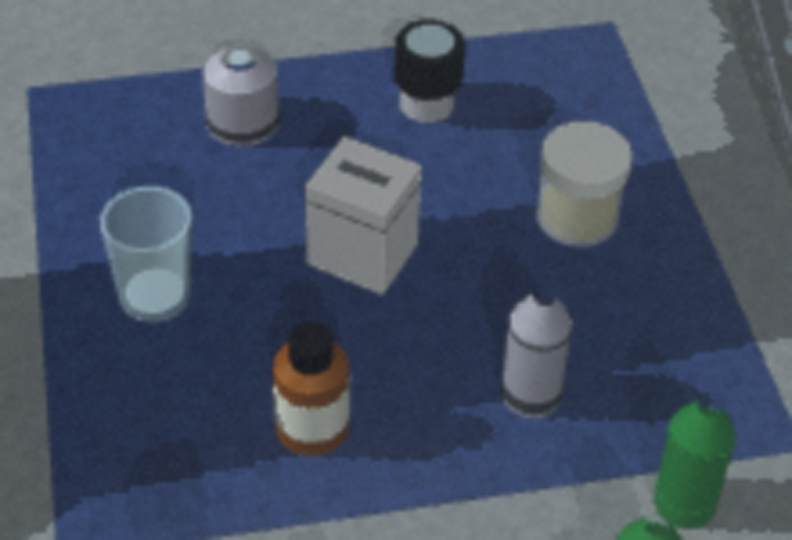

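Run:
```python
from h import *
A,B=cal("scene"),cal("side")
pts=dict(oil=((172,150),(313,330)),long=((223,266),(543,296)),short=((513,93),(239,57)),eye=((579,206),(430,40)),spec=((453,317),(585,150)),beak=((292,62),(147,216)),
 greenA=((8,345),None),j1=((353,141),(307,182)),j2=((413,154),(347,137)),j3=((384,212),(421,167)),j4=((322,189),(381,222)),
 j1b=((353,141),(347,137)),j2b=((413,154),(421,167)),j3b=((384,212),(381,222)),j4b=((322,189),(307,182)))
for k,(a,b) in pts.items():
    if b is None: continue
    X,e=tri(A,(215+a[0]/3.3,180+a[1]/3.3),B,(220+b[0]/3.6,190+b[1]/3.6)); print(k,X.round(4),round(e,4), round(np.hypot(X[0],X[1]),3))
s=cv2.imread("pics/scene0.png"); d=cv2.imread("pics/side0.png")
def up(im,x0,y0,w,h,f): return cv2.resize(im[y0:y0+h,x0:x0+w],None,fx=f,fy=f,interpolation=cv2.INTER_CUBIC)
cv2.imwrite("pics/t3a.png",up(s,100,230,140,75,5.5))
cv2.imwrite("pics/t3b.png",up(d,270,335,110,145,4.1))
cv2.imwrite("pics/t2a.png",up(s,400,165,100,60,7))
cv2.imwrite("pics/t2b.png",up(d,220,135,90,60,7))
```

```text
oil [ 0.5234 -0.101   0.0661] 0.0015 0.533
long [ 0.6257 -0.1022  0.071 ] 0.0002 0.634
short [0.5168 0.1085 0.0461] 0.0 0.528
eye [0.6194 0.1055 0.0462] 0.0006 0.628
spec [0.6779 0.0074 0.0478] 0.0 0.678
beak [ 0.4584 -0.0096  0.0555] 0.0012 0.459
j1 [0.5365 0.0012 0.0548] 0.0004 0.537
j2 [0.5605 0.0282 0.0567] 0.0012 0.561
j3 [0.5938 0.0006 0.0532] 0.005 0.594
j4 [ 0.5672 -0.0281  0.0524] 0.0006 0.568
j1b [ 0.5576 -0.0036  0.0796] 0.0108 0.558
j2b [0.5871 0.0088 0.0688] 0.0303 0.587
j3b [0.5718 0.0048 0.0237] 0.0102 0.572
j4b [ 0.5426 -0.0103  0.045 ] 0.033 0.543
```

View pics/t3a.png

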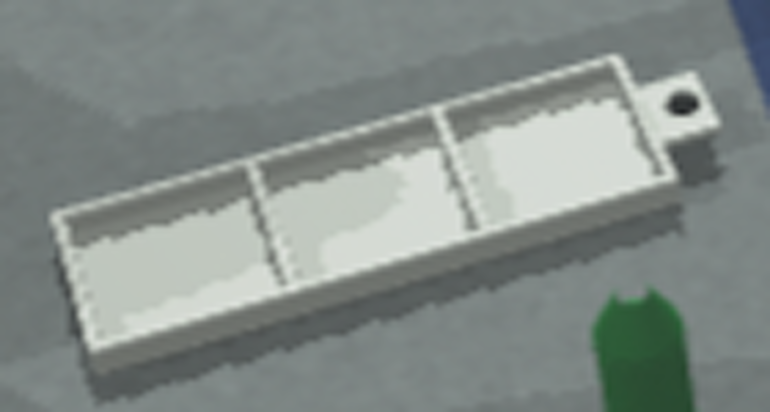

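View pics/t3b.png

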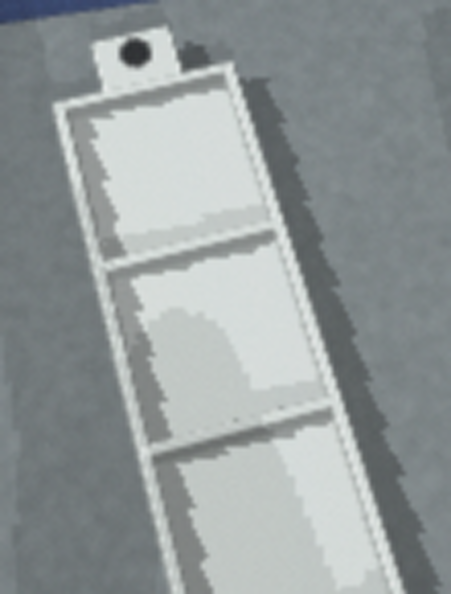

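View pics/t2a.png

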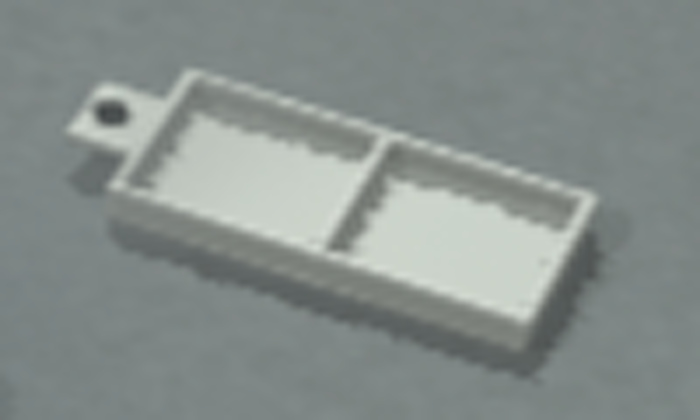

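View pics/t2b.png

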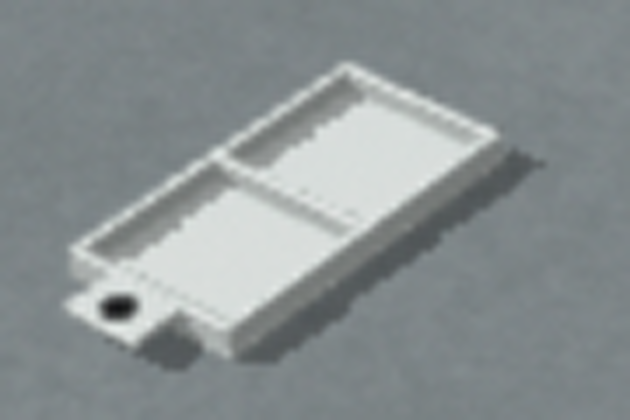

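Run:
```python
from h import *
A,B=cal("scene"),cal("side")
def S(x0,y0,f,p): return (x0+p[0]/f-.5+.5/f,y0+p[1]/f-.5+.5/f)
def go(name,sa,fa,sb,fb,pairs,loc):
    P=[];L=[]
    for a,b,l in zip(*pairs,loc):
        pa=S(*sa,fa,a); xa=onz(A,pa,.012); P.append(xa[:2]);L.append(l)
        if b is not None:
            pb=S(*sb,fb,b); xb=onz(B,pb,.012); P.append(xb[:2]);L.append(l)
            X,e=tri(A,pa,B,pb); print(l,X.round(4),round(e,4),xa[:2].round(4),xb[:2].round(4))
    P=np.array(P);L=np.array(L,float)/1000
    # rigid fit
    pc,lc=P.mean(0),L.mean(0); U,s,V=np.linalg.svd((L-lc).T@(P-pc)); D=np.diag([1,np.linalg.det(V.T@U.T)]); R=V.T@D@U.T
    t=pc-R@lc; res=P-(L@R.T+t)
    print(name,"origin",t.round(4),"yaw",np.arctan2(R[1,0],R[0,0]).round(4),"rms",res.std().round(4), "max",abs(res).max().round(4))
    n=3 if "3" in name else 2
    for x in ([64,0,-64] if n==3 else [32,-32]): print(x,(R@[x/1000,0]+t).round(4))
go("t3",(100,230),5.5,(270,335),4.1,([(617,58),(672,182),(440,107),(480,232),(252,160),(290,288),(55,213),(95,355)],[(58,105),(232,66),(105,268),(280,233),(152,455),(336,405),None,None]),
 [(98,-34),(98,34),(32,-34),(32,34),(-32,-34),(-32,34),(-98,-34),(-98,34)])
go("t2",(400,165),7,(220,135),7,([(190,70),(112,188),(390,132),(325,255),(595,195),(527,325)],[(75,250),(232,335),(218,155),(355,232),(347,63),(497,135)]),
 [(66,34),(66,-34),(0,34),(0,-34),(-66,34),(-66,-34)])
```

```text
(98, -34) [ 0.4717 -0.1995  0.0118] 0.0 [ 0.472  -0.1995] [ 0.4717 -0.1996]
(98, 34) [ 0.5372 -0.1945  0.0115] 0.0006 [ 0.538  -0.1948] [ 0.5371 -0.1945]
(32, -34) [ 0.4792 -0.2634  0.0129] 0.0029 [ 0.4771 -0.2621] [ 0.4797 -0.2645]
(32, 34) [ 0.5409 -0.2608  0.0114] 0.0021 [ 0.5408 -0.2599] [ 0.5411 -0.2622]
(-32, -34) [ 0.485  -0.3278  0.0129] 0.0033 [ 0.4829 -0.3264] [ 0.4856 -0.3291]
(-32, 34) [ 0.5466 -0.3232  0.012 ] 0.0009 [ 0.5464 -0.3228] [ 0.5468 -0.3237]
t3 origin [ 0.5129 -0.2937] yaw 1.6662 rms 0.0468 max 0.0687
64 [ 0.5068 -0.2299]
0 [ 0.5129 -0.2937]
-64 [ 0.519  -0.3574]
(66, 34) [0.4145 0.2857 0.0127] 0.0005 [0.4134 0.2864] [0.4145 0.2862]
(66, -34) [0.4593 0.2374 0.0113] 0.0016 [0.4592 0.2378] [0.4596 0.2352]
(0, 34) [0.4623 0.3297 0.0127] 0.0009 [0.4611 0.3307] [0.4625 0.33  ]
(0, -34) [0.5023 0.2879 0.0068] 0.0003 [0.5079 0.284 ] [0.5019 0.2811]
(-66, 34) [0.5091 0.3742 0.0131] 0.0003 [0.5081 0.3749] [0.5091 0.376 ]
(-66, -34) [0.5535 0.3266 0.011 ] 0.0014 [0.5553 0.325 ] [0.5532 0.3262]
t2 origin [0.4838 0.3061] yaw -2.3755 rms 0.0476 max 0.0514
32 [0.4608 0.2839]
-32 [0.5069 0.3283]
```

Run:
```python
from h import *
def fit(P,L):
    P=np.array(P);L=np.array(L)/1000.
    pc,lc=P.mean(0),L.mean(0);U,s,V=np.linalg.svd((L-lc).T@(P-pc));R=V.T@np.diag([1,np.linalg.det(V.T@U.T)])@U.T;t=pc-R@lc
    print(t.round(4),np.arctan2(R[1,0],R[0,0]).round(4),(P-(L@R.T+t)).std().round(4))
    for x in(64,32,0,-32,-64):print(x,(R@[x/1000,0]+t).round(4))
fit([(.4718,-.1995),(.5375,-.1946),(.479,-.263),(.541,-.261),(.4845,-.3275),(.5466,-.3232)],[(98,34),(98,-34),(32,34),(32,-34),(-32,34),(-32,-34)])
fit([(.414,.2863),(.4594,.2368),(.4618,.3303),(.505,.283),(.5086,.3754),(.5545,.3257)],[(66,-34),(66,34),(0,-34),(0,34),(-66,-34),(-66,34)])
# jar
P=[(.5365,.0012),(.5605,.0282),(.5938,.0006),(.5672,-.0281)]
A,B=cal("scene"),cal("side")
for a,b in [((353,141),(307,182)),((413,154),(347,137)),((384,212),(421,167)),((322,189),(381,222))]:
    print(onz(A,(215+a[0]/3.3-.35,180+a[1]/3.3-.35),.058)[:2],onz(B,(220+b[0]/3.6-.36,190+b[1]/3.6-.36),.058)[:2])
# base centers of others check: green objects
```

```text
[ 0.5126 -0.294 ] 1.6483 0.0019
64 [ 0.5076 -0.2302]
32 [ 0.5101 -0.2621]
0 [ 0.5126 -0.294 ]
-32 [ 0.5151 -0.3259]
-64 [ 0.5176 -0.3578]
[0.4839 0.3062] -2.3911 0.0011
64 [0.4371 0.2626]
32 [0.4605 0.2844]
0 [0.4839 0.3062]
-32 [0.5073 0.3281]
-64 [0.5307 0.3499]
[ 5.39022300e-01 -5.25529318e-04] [ 0.53552725 -0.00068465]
[0.56017621 0.02792178] [0.55991362 0.02705316]
[ 0.599837   -0.00384331] [5.91723147e-01 1.74579021e-04]
[ 0.57153306 -0.03006739] [ 0.56569716 -0.03280409]
```

```bash
cat > go.py <<'E'
import sys,numpy as np
from station import sensors
def yaw(q):
    x,y,z,w=q; return np.arctan2(1-2*(x*x+z*z),2*(x*y-z*w))  # world yaw of tool y
def go(x,y,z,jy,n=1):
    s=sensors.get_state();p=s["tcp_pos"];j=yaw(s["eef_rot"])
    print("t",round(s["clock"],2),"tcp",p.round(4),"jawyaw",round(j,3),"w",round(s["gripper_width"],4),"f",s["force"].round(1),"q",s["joint_pos"].round(2))
    D=np.array([x,y,z])-p; d=(jy-j+np.pi/2)%np.pi-np.pi/2 if abs(jy-j)>9 else jy-j
    print("twist",round(-d,3))
    def loc(D,a): # tool y=(cos a,sin a); z down; x = y cross z
        ty=np.array([np.cos(a),np.sin(a),0]);tz=np.array([0,0,-1.]);tx=np.cross(ty,tz); return np.array([D@tx,D@ty,D@tz])*100
    print("final frame cm",loc(D,jy).round(2), " start frame cm",loc(D,j).round(2))
    if n>1:
        for i in range(n): print(loc(D/n,j+d*i/n).round(2),round(-d/n,3))
if __name__=="__main__":
    a=[float(v) for v in sys.argv[1:]]; go(*a[:4],int(a[4]) if len(a)>4 else 1)
E
python3 go.py 0.517 0.1085 0.13 -0.82 17
python3 - <<'E'
from h import *
A,B=cal("scene"),cal("side")
for u in [(217,283),(252,292)]: print(onz(A,u,.07))
for u in [(413,302),(399,336)]: print(onz(B,u,.07))
E
```

```text
t 0.15 tcp [0.1913 0.6209 0.2409] jawyaw 1.272 w 0.087 f [0.4 0.3 0.5] q [-1.37  0.33  0.04  1.47 -0.01  1.34 -0.06]
twist 2.092
final frame cm [-11.14  59.68  11.09]  start frame cm [-46.21 -39.38  11.09]
[-2.72 -2.32  0.65] 0.123
[-2.98 -1.97  0.65] 0.123
[-3.2  -1.58  0.65] 0.123
[-3.37 -1.18  0.65] 0.123
[-3.49 -0.76  0.65] 0.123
[-3.56 -0.32  0.65] 0.123
[-3.57  0.12  0.65] 0.123
[-3.53  0.55  0.65] 0.123
[-3.43  0.98  0.65] 0.123
[-3.29  1.4   0.65] 0.123
[-3.09  1.79  0.65] 0.123
[-2.85  2.16  0.65] 0.123
[-2.56  2.49  0.65] 0.123
[-2.24  2.78  0.65] 0.123
[-1.88  3.04  0.65] 0.123
[-1.49  3.25  0.65] 0.123
[-1.08  3.4   0.65] 0.123
[ 0.64075589 -0.22026069  0.07      ]
[ 0.67874612 -0.17040458  0.07      ]
[ 0.67349991 -0.16954052  0.07      ]
[ 0.63502759 -0.22377422  0.07      ]
```

```bash
python3 -m pendant '[-2.7,-2.3,0.6,0.12,1, -3.0,-2.0,0.6,0.12,1, -3.2,-1.6,0.6,0.12,1, -3.4,-1.2,0.6,0.12,1, -3.5,-0.8,0.6,0.12,1, -3.6,-0.3,0.6,0.12,1, -3.6,0.1,0.6,0.12,1, -3.5,0.5,0.6,0.12,1, -3.4,1.0,0.6,0.12,1, -3.3,1.4,0.6,0.12,1]'; python3 go.py 0.517 0.1085 0.13 -0.82 8
```

```text
clock: 0.98
tcp_pos: [0.3872, 0.3195, 0.1813]
eef_rot: [0.683, 0.73, 0.0, -0.0]
force: [-0.3, 0.9, 0.1]
gripper_width: 0.0869
t 0.98 tcp [0.3872 0.3195 0.1813] jawyaw 0.066 w 0.0869 f [-0.3  0.9  0.1] q [-1.11  0.07  0.35  1.91 -0.03  1.16 -0.69]
twist 0.886
final frame cm [-4.91 24.29  5.13]  start frame cm [-21.92  11.56   5.13]
[-2.74  1.44  0.64] 0.111
[-2.56  1.74  0.64] 0.111
[-2.36  2.01  0.64] 0.111
[-2.12  2.26  0.64] 0.111
[-1.86  2.48  0.64] 0.111
[-1.57  2.67  0.64] 0.111
[-1.27  2.83  0.64] 0.111
[-0.95  2.95  0.64] 0.111
```

```bash
python3 -m pendant '[-2.7,1.4,0.6,0.11,1, -2.6,1.7,0.6,0.11,1, -2.4,2.0,0.6,0.11,1, -2.1,2.3,0.6,0.11,1, -1.9,2.5,0.6,0.11,1, -1.6,2.7,0.6,0.11,1, -1.3,2.8,0.6,0.11,1, -0.9,2.9,0.6,0.11,1, 0,0,0,0,1, 0,0,0,0,1]'; python3 go.py 0.517 0.1085 0.031 -0.82
python3 - <<'E'
from station import vision
import cv2,numpy as np
c=vision.get_calibration("wrist");p,d=vision.capture("wrist");cv2.imwrite("pics/wrist1.png",p[:,:,::-1]);np.savez("pics/wrist1c.npz",**c)
E
```

```text
clock: 1.82
tcp_pos: [0.5176, 0.1086, 0.1331]
eef_rot: [0.929, 0.371, -0.001, 0.0]
force: [-0.2, 1.0, 0.5]
gripper_width: 0.0872
t 1.82 tcp [0.5176 0.1086 0.1331] jawyaw -0.811 w 0.0872 f [-0.2  1.   0.5] q [-0.84  0.19  0.61  1.92 -0.12  1.07 -0.99]
twist 0.009
final frame cm [-0.05 -0.04 10.21]  start frame cm [-0.05 -0.04 10.21]
```

View pics/wrist1.png

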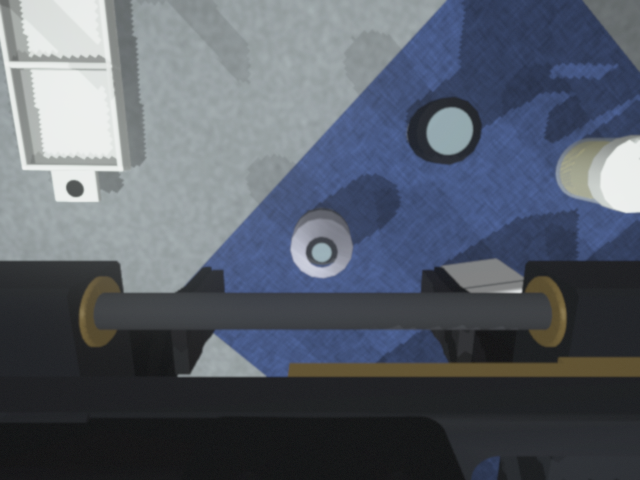

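Run:
```python
from h import *
W=cal("wrist",1)
print("short",onz(W,(321,252),.046),"eye",onz(W,(450,130),.046))
for u in [(22,168),(123,170),(7,65),(112,66)]: print(u,onz(W,u,.012))
```

```text
short [0.51555295 0.10774084 0.046     ] eye [0.61880353 0.10423584 0.046     ]
(22, 168) [0.41288977 0.28645473 0.012     ]
(123, 170) [0.45837111 0.23659589 0.012     ]
(7, 65) [0.46113454 0.32875055 0.012     ]
(112, 66) [0.5061752  0.28043078 0.012     ]
```

```bash
python3 -m pendant '[0,0,2.5,0.01,1, 0,0,2.5,0,1, 0,0,2.5,0,1, 0,0,2.4,0,1, 0,0,0.1,0,1, 0,0,0,0,0.2, 0,0,0,0,0.2, 0,0,0,0,0.2, 0,0,0,0,0.2, 0,0,0,0,0.2]'; python3 go.py 0.4605 0.2844 0.14 -0.82
```

```text
clock: 2.7
tcp_pos: [0.518, 0.1109, 0.0347]
eef_rot: [0.93, 0.368, 0.001, -0.0]
force: [0.5, -1.0, -0.4]
gripper_width: 0.0618
t 2.7 tcp [0.518  0.1109 0.0347] jawyaw -0.818 w 0.0618 f [ 0.5 -1.  -0.4] q [-0.79  0.34  0.57  2.   -0.24  0.87 -0.9 ]
twist 0.002
final frame cm [  7.63 -16.61 -10.53]  start frame cm [  7.67 -16.59 -10.53]
```

```bash
python3 -m pendant '[0,0,0,0,0.1, 0,0,0,0,0.1, 0,0,0,0,0.1, 0,0,0,0,0.1, 0,0,0,0,0.1, 0,0,0,0,0.1, 0,0,0,0,0.1, 0,0,-1.5,0,0.1, 0,0,-3,0,0.1, 0,0,-3,0,0.1]'; python3 go.py 0.4605 0.2844 0.14 -0.82
```

```text
clock: 3.53
tcp_pos: [0.5161, 0.1099, 0.1082]
eef_rot: [0.93, 0.367, -0.002, 0.0]
force: [1.7, 1.3, -1.7]
gripper_width: 0.0396
t 3.53 tcp [0.5161 0.1099 0.1082] jawyaw -0.818 w 0.0396 f [ 1.7  1.3 -1.7] q [-0.84  0.23  0.61  1.94 -0.15  1.02 -0.98]
twist 0.002
final frame cm [  7.84 -16.55  -3.18]  start frame cm [  7.86 -16.54  -3.18]
```

```bash
python3 -m pendant '[1.3,-2.7,0,0,0.1, 1.3,-2.8,0,0,0.1, 1.3,-2.8,0,0,0.1, 1.3,-2.8,0,0,0.1, 1.3,-2.7,0,0,0.1, 1.3,-2.7,0,0,0.1, 0,0,1,0,0.1, 0,0,1,0,0.1, 0,0,0,0,0.1, 0,0,0,0,0.1]'; python3 go.py 0.4605 0.2844 0.04 -0.82
cat > cap.py <<'E'
import sys
from station import vision
import cv2,numpy as np
i=sys.argv[1]
for n in sys.argv[2:]:
    c=vision.get_calibration(n);p,d=vision.capture(n);cv2.imwrite(f"pics/{n}{i}.png",p[:,:,::-1]);np.savez(f"pics/{n}{i}c.npz",**c)
E
python3 cap.py 2 wrist
```

```text
clock: 4.37
tcp_pos: [0.4614, 0.2825, 0.0877]
eef_rot: [0.93, 0.367, -0.001, 0.001]
force: [0.4, -0.1, -1.7]
gripper_width: 0.039
t 4.37 tcp [0.4614 0.2825 0.0877] jawyaw -0.82 w 0.039 f [ 0.4 -0.1 -1.7] q [-1.07  0.27  0.5   1.93 -0.15  0.99 -1.32]
twist 0.0
final frame cm [ 0.06 -0.2   4.77]  start frame cm [ 0.06 -0.2   4.77]
```

View pics/wrist2.png

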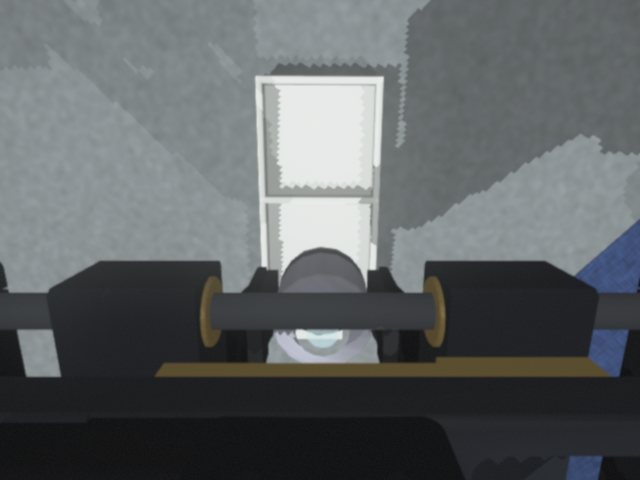

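Run:
```python
from h import *
W=cal("wrist",2)
f1,f2,d1,d2=[onz(W,u,.012)[:2] for u in [(256,76),(383,76),(260,200),(379,199)]]
print(f1,f2,d1,d2); f=(f1+f2)/2;d=(d1+d2)/2;u=(d-f)/np.linalg.norm(d-f); print(np.linalg.norm(d-f),np.arctan2(u[1],u[0]),"c1",d+.032*u,"c2",d-.032*u)
```

```text
[0.50890338 0.37442951] [0.55435172 0.32571886] [0.46064165 0.33002177] [0.50695208 0.28121736]
0.06529921639706583 -2.392761095849052 c1 [0.46035735 0.2838345 ] c2 [0.50723638 0.32740463]
```

```bash
python3 -m pendant '[0,-0.1,1,0,0.1, 0,-0.1,1,0,0.1, 0,0,1,0,0.1, 0,0,1,0,0.1, 0,0,0.5,0,0.1, 0,0,0.2,0,0.1, 0,0,0.1,0,0.1, 0,0,0,0,0.1, 0,0,0,0,0.1, 0,0,0,0,0.1]'; python3 go.py 0.4605 0.284 0.0385 -0.82
```

```text
clock: 5.25
tcp_pos: [0.4604, 0.2859, 0.041]
eef_rot: [0.93, 0.368, 0.0, -0.0]
force: [0.8, 1.2, -1.8]
gripper_width: 0.0391
t 5.25 tcp [0.4604 0.2859 0.041 ] jawyaw -0.818 w 0.0391 f [ 0.8  1.2 -1.8] q [-1.05  0.34  0.48  1.96 -0.2   0.89 -1.29]
twist 0.002
final frame cm [-0.12  0.15  0.25]  start frame cm [-0.13  0.15  0.25]
```

```bash
python3 -m pendant '[0,0.1,0.1,0,0.1, 0,0,0.1,0,0.1, 0,0,0,0,0.1, 0,0,0,0,0.1, 0,0,0.1,0,0.1, 0,0,0,0,0.1, 0,0,0,0,0.1, 0,0,0,0,0.1, 0,0,0,0,0.1, 0,0,0,0,0.1]'; python3 go.py 0.4605 0.284 0.0385 -0.82
```

```text
clock: 6.08
tcp_pos: [0.4609, 0.2851, 0.0377]
eef_rot: [0.93, 0.368, 0.0, -0.0]
force: [-1.2, -0.2, 3.9]
gripper_width: 0.0392
t 6.08 tcp [0.4609 0.2851 0.0377] jawyaw -0.818 w 0.0392 f [-1.2 -0.2  3.9] q [-1.05  0.34  0.48  1.96 -0.2   0.88 -1.28]
twist 0.002
final frame cm [-0.1   0.05 -0.08]  start frame cm [-0.1   0.05 -0.08]
```

```bash
python3 -m pendant '[0,0,0,0,0.7, 0,0,0,0,0.7, 0,0,0,0,0.7, 0,0,0,0,0.7, 0,0,0,0,0.7, 0,0,-1.5,0,0.7, 0,0,-2.5,0,0.8, 0,0,-3,0,0.8, 0,0,-2.5,0,0.8, 0,0,0,0,0.8]'; python3 go.py 0.619 0.105 0.13 -0.82 7; python3 cap.py 3 wrist scene
```

```text
clock: 6.92
tcp_pos: [0.4632, 0.2864, 0.1374]
eef_rot: [0.93, 0.367, 0.003, -0.001]
force: [0.7, 1.2, -0.0]
gripper_width: 0.0691
t 6.92 tcp [0.4632 0.2864 0.1374] jawyaw -0.818 w 0.0691 f [ 0.7  1.2 -0. ] q [-1.09  0.21  0.51  1.88 -0.12  1.08 -1.35]
twist 0.002
final frame cm [-0.98 23.89  0.74]  start frame cm [-1.02 23.89  0.74]
[-0.15  3.41  0.11] 0.0
[-0.14  3.41  0.11] 0.0
[-0.14  3.41  0.11] 0.0
[-0.14  3.41  0.11] 0.0
[-0.14  3.41  0.11] 0.0
[-0.14  3.41  0.11] 0.0
[-0.14  3.41  0.11] 0.0
```

View pics/wrist3.png

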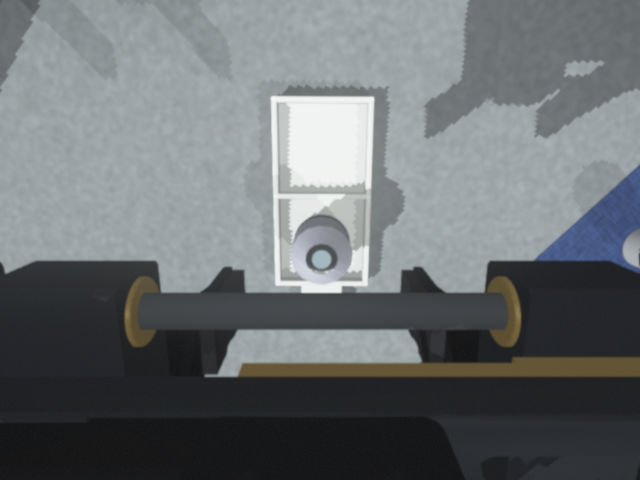

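View pics/scene3.png

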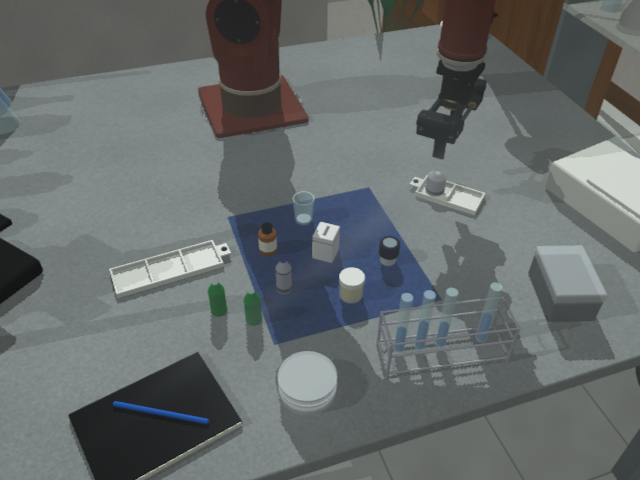

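```bash
python3 -m pendant '[-0.1,3.4,0,0,1, -0.1,3.4,0,0,1, -0.1,3.4,0,0,1, -0.1,3.4,0,0,1, -0.2,3.4,0,0,1, -0.2,3.4,0,0,1, -0.2,3.4,0,0,1, 0,0,2,0,1, 0,0,1.7,0,1, 0,0,0,0,1]'; python3 go.py 0.619 0.105 0.034 -0.82
```

```text
clock: 7.85
tcp_pos: [0.6136, 0.1032, 0.0907]
eef_rot: [0.93, 0.367, -0.004, -0.0]
force: [-2.4, -0.6, -0.4]
gripper_width: 0.0869
t 7.85 tcp [0.6136 0.1032 0.0907] jawyaw -0.819 w 0.0869 f [-2.4 -0.6 -0.4] q [-0.7   0.45  0.59  1.72 -0.28  1.06 -0.84]
twist 0.001
final frame cm [0.52 0.24 5.67]  start frame cm [0.52 0.24 5.67]
```

```bash
python3 -m pendant '[0,0,2,0,1, 0,0,2,0,1, 0,0,1.6,0,1, 0,0,0,0,1, 0,0,0,0,1, 0,0,0,0,0.5, 0,0,0,0,0.5, 0,0,0,0,0.5, 0,0,0,0,0.5, 0,0,0,0,0.5]'; python3 go.py 0.619 0.105 0.034 -0.82
```

```text
clock: 8.68
tcp_pos: [0.6165, 0.1046, 0.0401]
eef_rot: [0.93, 0.368, 0.0, -0.0]
force: [0.8, -0.1, -0.6]
gripper_width: 0.0613
t 8.68 tcp [0.6165 0.1046 0.0401] jawyaw -0.818 w 0.0613 f [ 0.8 -0.1 -0.6] q [-0.68  0.51  0.56  1.75 -0.32  0.97 -0.81]
twist 0.002
final frame cm [0.21 0.14 0.61]  start frame cm [0.21 0.14 0.61]
```

Close and lower a little more.

```bash
python3 -m pendant '[0.1,0.1,0.5,0,0.5, 0.1,0,0,0,0.1, 0,0,0,0,0.1, 0,0,0,0,0.1, 0,0,0,0,0.1, 0,0,0,0,0.1, 0,0,0,0,0.1, 0,0,0,0,0.1, 0,0,0,0,0.1, 0,0,0,0,0.1]'; python3 go.py 0.5073 0.3278 0.13 -0.82
```

```text
clock: 9.52
tcp_pos: [0.6183, 0.1051, 0.0346]
eef_rot: [0.93, 0.368, -0.0, -0.0]
force: [-0.1, 1.1, -1.3]
gripper_width: 0.0371
t 9.52 tcp [0.6183 0.1051 0.0346] jawyaw -0.818 w 0.0371 f [-0.1  1.1 -1.3] q [-0.67  0.52  0.56  1.75 -0.33  0.96 -0.8 ]
twist 0.002
final frame cm [  7.07 -23.86  -9.54]  start frame cm [  7.12 -23.84  -9.54]
```

```bash
python3 -m pendant '[0,0,-2,0,0.1, 0,0,-3,0,0.1, 0,0,-3,0,0.1, 1.0,-3.4,0,0,0.1, 1.0,-3.4,0,0,0.1, 1.0,-3.4,0,0,0.1, 1.0,-3.4,0,0,0.1, 1.0,-3.4,0,0,0.1, 1.0,-3.4,0,0,0.1, 1.0,-3.4,0,0,0.1]'; python3 -m pendant '[0,0,0,0,0.1, 0,0,1.5,0,0.1, 0,0,1.5,0,0.1, 0,0,0,0,0.1, 0,0,0,0,0.1, 0,0,0,0,0.1, 0,0,0,0,0.1, 0,0,0,0,0.1, 0,0,0,0,0.1, 0,0,0,0,0.1]'; python3 go.py 0.5073 0.3278 0.0385 -0.82; python3 cap.py 4 wrist
```

```text
clock: 10.35
tcp_pos: [0.5057, 0.3281, 0.1148]
eef_rot: [0.93, 0.368, 0.0, -0.0]
force: [1.1, 1.0, -1.5]
gripper_width: 0.0369
clock: 11.18
tcp_pos: [0.5069, 0.3267, 0.085]
eef_rot: [0.93, 0.368, 0.0, -0.0]
force: [0.9, 0.0, -1.2]
gripper_width: 0.0372
t 11.18 tcp [0.5069 0.3267 0.085 ] jawyaw -0.818 w 0.0372 f [ 0.9  0.  -1.2] q [-1.06  0.4   0.52  1.78 -0.23  1.02 -1.28]
twist 0.002
final frame cm [ 0.1  -0.05  4.65]  start frame cm [ 0.1  -0.05  4.65]
```

View pics/wrist4.png

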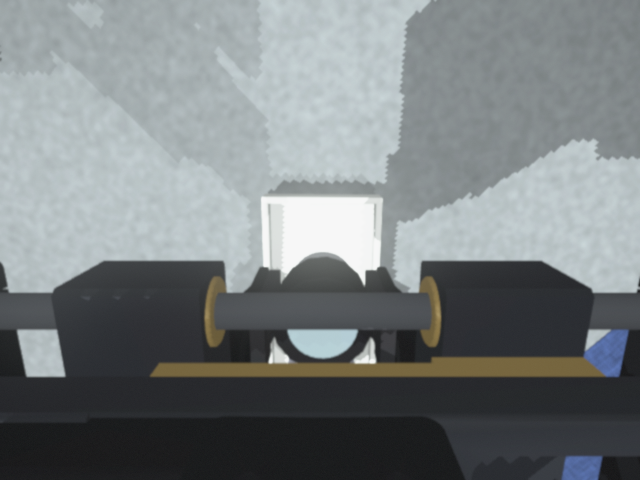

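```bash
python3 -m pendant '[0.1,0,1.5,0,0.1, 0,0,1.5,0,0.1, 0,0,1,0,0.1, 0,0,0.4,0,0.1, 0,0,0.1,0,0.1, 0,0,0.1,0,0.1, 0,0,0,0,0.1, 0,0,0.1,0,0.1, 0,0,0,0,0.1, 0,0,0,0,0.1]'; python3 go.py 0.5073 0.3278 0.0385 -0.82
```

```text
clock: 12.07
tcp_pos: [0.508, 0.3277, 0.0383]
eef_rot: [0.93, 0.368, 0.001, -0.0]
force: [-0.4, 0.3, 1.9]
gripper_width: 0.037
t 12.07 tcp [0.508  0.3277 0.0383] jawyaw -0.818 w 0.037 f [-0.4  0.3  1.9] q [-1.04  0.46  0.49  1.81 -0.27  0.94 -1.25]
twist 0.002
final frame cm [-0.04 -0.06 -0.02]  start frame cm [-0.04 -0.06 -0.02]
```

Contact on the floor. Release, lift, look.

```bash
python3 -m pendant '[0,0,0,0,0.7, 0,0,0,0,0.7, 0,0,0,0,0.7, 0,0,0,0,0.7, 0,0,0,0,0.7, 0,0,-1.5,0,0.7, 0,0,-2.5,0,0.8, 0,0,-3,0,0.8, 0,0,-2.5,0,0.8, 0,0,0,0,0.8]'; python3 go.py 0.523 -0.101 0.14 0.077 14; python3 cap.py 5 wrist
```

```text
clock: 12.9
tcp_pos: [0.5099, 0.3286, 0.1378]
eef_rot: [0.93, 0.367, 0.003, -0.001]
force: [1.2, -0.1, -0.1]
gripper_width: 0.069
t 12.9 tcp [0.5099 0.3286 0.1378] jawyaw -0.818 w 0.069 f [ 1.2 -0.1 -0.1] q [-1.08  0.34  0.54  1.73 -0.19  1.11 -1.3 ]
twist -0.895
final frame cm [-42.93  -2.    -0.22]  start frame cm [-28.4   32.26  -0.22]
[-2.03  2.3  -0.02] -0.064
[-2.17  2.17 -0.02] -0.064
[-2.31  2.03 -0.02] -0.064
[-2.43  1.88 -0.02] -0.064
[-2.55  1.72 -0.02] -0.064
[-2.65  1.55 -0.02] -0.064
[-2.74  1.38 -0.02] -0.064
[-2.83  1.2  -0.02] -0.064
[-2.9   1.02 -0.02] -0.064
[-2.96  0.83 -0.02] -0.064
[-3.    0.64 -0.02] -0.064
[-3.04  0.44 -0.02] -0.064
[-3.06  0.25 -0.02] -0.064
[-3.07  0.05 -0.02] -0.064
```

View pics/wrist5.png

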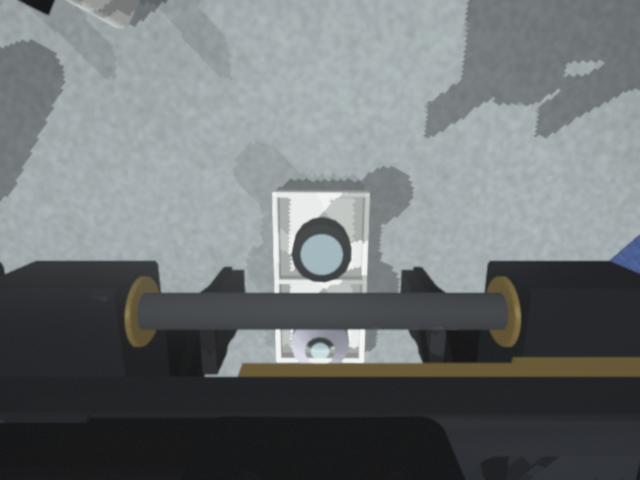

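```bash
python3 -m pendant '[-2.0,2.3,0,-0.064,1, -2.2,2.2,0,-0.064,1, -2.3,2.0,0,-0.064,1, -2.4,1.9,0,-0.064,1, -2.6,1.7,0,-0.064,1, -2.6,1.6,0,-0.064,1, -2.7,1.4,0,-0.064,1, -2.8,1.2,0,-0.064,1, -2.9,1.0,0,-0.064,1, -3.0,0.8,0,-0.064,1]'; python3 -m pendant '[-3.0,0.6,0,-0.064,1, -3.0,0.4,0,-0.064,1, -3.1,0.3,0,-0.064,1, -3.1,0.1,0,-0.064,1, 0,0,0,0,1, 0,0,0,0,1, 0,0,0,0,1, 0,0,0,0,1, 0,0,0,0,1, 0,0,0,0,1]'; python3 go.py 0.523 -0.101 0.038 0.077; python3 cap.py 6 wrist
```

```text
clock: 13.78
tcp_pos: [0.5168, 0.0193, 0.1316]
eef_rot: [0.766, 0.643, -0.001, -0.0]
force: [0.4, 0.5, 0.3]
gripper_width: 0.0866
clock: 14.62
tcp_pos: [0.5217, -0.1011, 0.1324]
eef_rot: [0.678, 0.735, 0.0, -0.0]
force: [-0.6, 0.1, -0.3]
gripper_width: 0.087
t 14.62 tcp [ 0.5217 -0.1011  0.1324] jawyaw 0.08 w 0.087 f [-0.6  0.1 -0.3] q [-0.49  0.21  0.67  1.91 -0.15  1.07  0.32]
twist 0.003
final frame cm [0.   0.13 9.44]  start frame cm [0.   0.13 9.44]
```

View pics/wrist6.png

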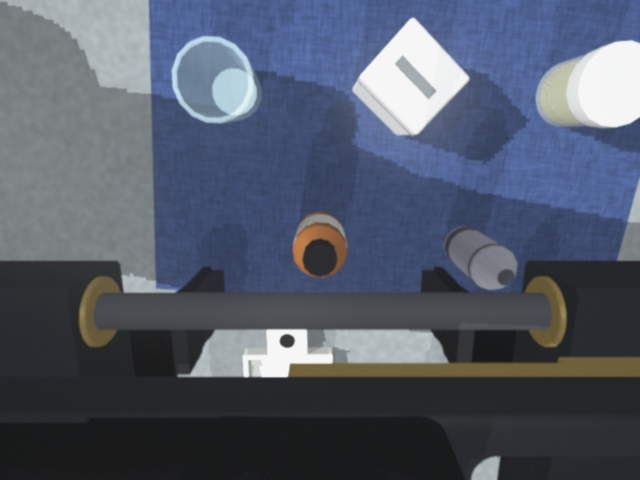

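```bash
python3 - <<'E'
from h import *
W=cal("wrist",6)
print("oil",onz(W,(320,257),.064),"long",onz(W,(507,277),.07))
P=[onz(W,u,.058)[:2] for u in [(414,18),(469,77),(412,131),(355,84)]];print(np.round(P,4),np.mean(P,0))
E
python3 -m pendant '[0,0.1,3,0,1, 0,0,3,0,1, 0,0,2.5,0,1, 0,0,1.2,0,1, 0,0,0.1,0,1, 0,0,0,0,0.1, 0,0,0,0,0.1, 0,0,0,0,0.1, 0,0,0,0,0.1, 0,0,0,0,0.1]'; python3 go.py 0.523 -0.101 0.034 0.077
```

```text
oil [ 0.52074278 -0.10079643  0.064     ] long [ 0.6255686  -0.10229816  0.07      ]
[[ 0.5584  0.0269]
 [ 0.5908  0.0015]
 [ 0.5648 -0.0279]
 [ 0.5318 -0.0067]] [ 0.56143672 -0.00155118]
clock: 15.5
tcp_pos: [0.5233, -0.1022, 0.0355]
eef_rot: [0.679, 0.734, 0.001, 0.0]
force: [-0.3, 0.6, 0.3]
gripper_width: 0.0612
t 15.5 tcp [ 0.5233 -0.1022  0.0355] jawyaw 0.078 w 0.0612 f [-0.3  0.6  0.3] q [-0.43  0.35  0.63  1.99 -0.27  0.88  0.42]
twist 0.001
final frame cm [ 0.12 -0.02  0.15]  start frame cm [ 0.12 -0.02  0.15]
```

```bash
python3 -m pendant '[0.1,0,0.1,0,0.1, 0,0,0,0,0.1, 0,0,0,0,0.1, 0,0,0,0,0.1, 0,0,0,0,0.1, 0,0,0,0,0.1, 0,0,0,0,0.1, 0,0,0,0,0.1, 0,0,-1.5,0,0.1, 0,0,-2.5,0,0.1]'; python3 go.py 0.5076 -0.2302 0.09 0.077
```

```text
clock: 16.33
tcp_pos: [0.5207, -0.1011, 0.0719]
eef_rot: [0.679, 0.734, -0.002, -0.001]
force: [0.6, 0.2, -1.2]
gripper_width: 0.033
t 16.33 tcp [ 0.5207 -0.1011  0.0719] jawyaw 0.078 w 0.033 f [ 0.6  0.2 -1.2] q [-0.46  0.29  0.65  1.97 -0.22  0.95  0.38]
twist 0.001
final frame cm [-12.77  -2.3   -1.81]  start frame cm [-12.77  -2.32  -1.81]
```

```bash
python3 -m pendant '[0,0,-2,0,0.1, -2.5,-0.5,0,0,0.1, -2.5,-0.5,0,0,0.1, -2.6,-0.5,0,0,0.1, -2.6,-0.5,0,0,0.1, -2.6,-0.4,0,0,0.1, 0,0,0,0,0.1, 0,0,0,0,0.1, 0,0,0,0,0.1, 0,0,0,0,0.1]'; python3 go.py 0.5076 -0.2302 0.038 0.077;python3 cap.py 7 wrist
```

```text
clock: 17.17
tcp_pos: [0.5089, -0.2294, 0.0934]
eef_rot: [0.678, 0.735, 0.0, -0.0]
force: [-0.6, -0.6, -1.2]
gripper_width: 0.0331
t 17.17 tcp [ 0.5089 -0.2294  0.0934] jawyaw 0.08 w 0.0331 f [-0.6 -0.6 -1.2] q [-0.25  0.33  0.71  1.89 -0.25  1.01  0.64]
twist 0.003
final frame cm [-0.07 -0.14  5.54]  start frame cm [-0.07 -0.14  5.54]
```

View pics/wrist7.png

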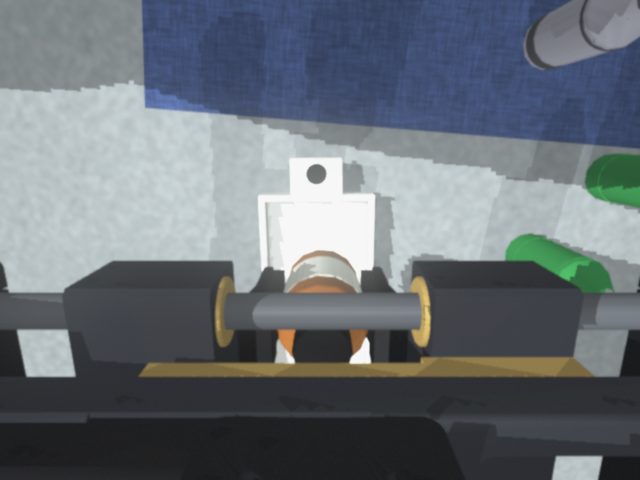

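```bash
python3 - <<'E'
from h import *
W=cal("wrist",7)
a,b=[onz(W,u,.012)[:2] for u in [(259,195),(374,195)]];print(a,b,np.linalg.norm(a-b),np.arctan2(*(b-a)[::-1]))
n=np.array([(b-a)[1],-(b-a)[0]]);n/=np.linalg.norm(n);m=(a+b)/2
for y in(0.034,.098,.162):print(m+y*n)
E
python3 - <<'E'
import sys;sys.path.insert(0,'.')
from h import *
A=cal("scene")
for p in [(55,213),(95,355)]: print(onz(A,(100+p[0]/5.5-.4,230+p[1]/5.5-.4),.012))
E
```

```text
[ 0.47008226 -0.19842264] [ 0.53641907 -0.19315182] 0.0665458782509781 0.07928888390207305
[ 0.50594367 -0.22968041]
[ 0.51101284 -0.29347934]
[ 0.51608201 -0.35727827]
[ 0.48749099 -0.39137799  0.012     ]
[ 0.55614644 -0.38549731  0.012     ]
```

```bash
python3 -m pendant '[0,-0.2,1.5,0,0.1, 0,0,1.5,0,0.1, 0,0,1.5,0,0.1, 0,0,0.6,0,0.1, 0,0,0.1,0,0.1, 0,0,0.1,0,0.1, 0,0,0,0,0.1, 0,0,0.1,0,0.1, 0,0,0,0,0.1, 0,0,0,0,0.1]'; python3 go.py 0.5065 -0.2298 0.038 0.078
```

```text
clock: 18.05
tcp_pos: [0.5069, -0.2309, 0.04]
eef_rot: [0.679, 0.734, 0.0, 0.0]
force: [-0.3, 0.4, -0.4]
gripper_width: 0.0332
t 18.05 tcp [ 0.5069 -0.2309  0.04  ] jawyaw 0.078 w 0.0332 f [-0.3  0.4 -0.4] q [-0.21  0.41  0.67  1.93 -0.32  0.91  0.69]
twist -0.0
final frame cm [ 0.12 -0.03  0.2 ]  start frame cm [ 0.12 -0.03  0.2 ]
```

```bash
python3 -m pendant '[0,0,0.1,0,0.1, 0,0,0,0,0.1, 0,0,0.1,0,0.1, 0,0,0,0,0.1, 0,0,0,0,0.1, 0,0,0,0,0.1, 0,0,0,0,0.1, 0,0,0,0,0.1, 0,0,0,0,0.1, 0,0,0,0,0.1]'; python3 go.py 0.5065 -0.2298 0.038 0.078
```

```text
clock: 18.88
tcp_pos: [0.5067, -0.2309, 0.0376]
eef_rot: [0.679, 0.734, -0.0, 0.0]
force: [0.2, -0.2, -0.2]
gripper_width: 0.0328
t 18.88 tcp [ 0.5067 -0.2309  0.0376] jawyaw 0.078 w 0.0328 f [ 0.2 -0.2 -0.2] q [-0.21  0.41  0.67  1.93 -0.32  0.91  0.7 ]
twist -0.0
final frame cm [ 0.11 -0.01 -0.04]  start frame cm [ 0.11 -0.01 -0.04]
```

```bash
python3 -m pendant '[0,0,0.1,0,0.1, 0,0,0,0,0.1, 0,0,0,0,0.1, 0,0,0,0,0.7, 0,0,0,0,0.7, 0,0,0,0,0.7, 0,0,0,0,0.7, 0,0,0,0,0.7, 0,0,0,0,0.7, 0,0,0,0,0.7]'; python3 -m pendant '[0,0,-1.5,0,0.7, 0,0,-3,0,0.7, 0,0,-3,0,0.7, 0,0,-2.5,0,0.7, 0,0,0,0,0.7, 0,0,0,0,0.7, 0,0,0,0,0.7, 0,0,0,0,0.7, 0,0,0,0,0.7, 0,0,0,0,0.7]';  python3 go.py 0.6255 -0.102 0.14 0.078 6;python3 cap.py 8 wrist
```

```text
clock: 19.72
tcp_pos: [0.5066, -0.2308, 0.0365]
eef_rot: [0.679, 0.734, -0.0, -0.0]
force: [0.1, 0.1, -0.5]
gripper_width: 0.0602
clock: 20.55
tcp_pos: [0.5061, -0.2308, 0.1357]
eef_rot: [0.679, 0.734, -0.001, -0.001]
force: [-0.0, 0.4, 0.6]
gripper_width: 0.0612
t 20.55 tcp [ 0.5061 -0.2308  0.1357] jawyaw 0.078 w 0.0612 f [-0.   0.4  0.6] q [-0.28  0.27  0.73  1.85 -0.2   1.09  0.61]
twist -0.0
final frame cm [11.91 12.91 -0.43]  start frame cm [11.91 12.9  -0.43]
[ 1.98  2.15 -0.07] -0.0
[ 1.98  2.15 -0.07] -0.0
[ 1.98  2.15 -0.07] -0.0
[ 1.98  2.15 -0.07] -0.0
[ 1.98  2.15 -0.07] -0.0
[ 1.98  2.15 -0.07] -0.0
```

View pics/wrist8.png

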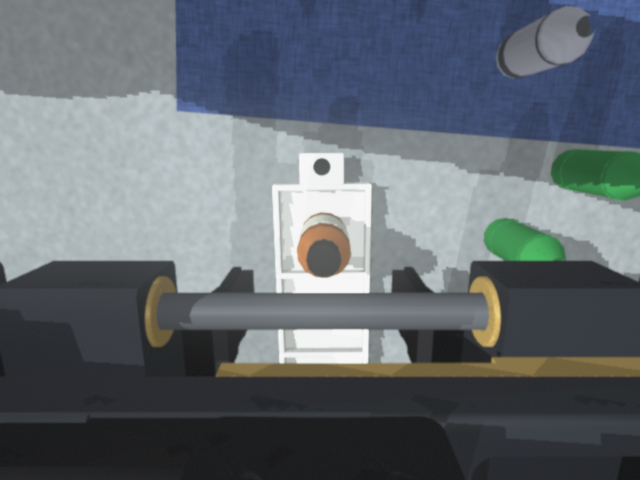

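```bash
python3 -m pendant '[2,2.2,0,0,0.7, 2,2.2,0,0,0.7, 2,2.2,0,0,0.7, 2,2.1,0,0,0.7, 2,2.1,0,0,0.7, 1.9,2.1,0,0,0.7, 0,0,0,0,0.7, 0,0,0,0,0.7, 0,0,0,0,0.7, 0,0,0,0,0.7]'; python3 go.py 0.6255 -0.102 0.04 0.078; python3 cap.py 9 wrist
```

```text
clock: 21.43
tcp_pos: [0.6251, -0.1037, 0.1364]
eef_rot: [0.68, 0.733, -0.0, -0.0]
force: [-0.2, 0.0, 0.4]
gripper_width: 0.0605
t 21.43 tcp [ 0.6251 -0.1037  0.1364] jawyaw 0.076 w 0.0605 f [-0.2  0.   0.4] q [-0.41  0.43  0.65  1.66 -0.28  1.15  0.39]
twist -0.002
final frame cm [0.16 0.05 9.64]  start frame cm [0.16 0.05 9.64]
```

View pics/wrist9.png

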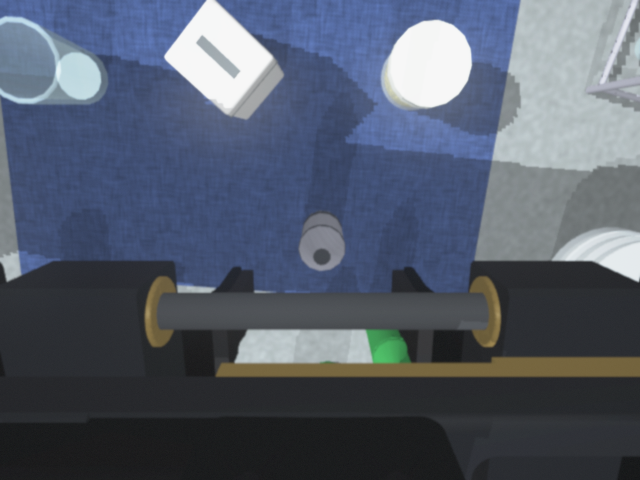

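```bash
python3 -m pendant '[0.1,0,3,0,0.7, 0,0,3,0,0.7, 0,0,2.5,0,0.7, 0,0,1,0,0.7, 0,0,0.1,0,0.7, 0,0,0,0,0.7, 0,0,0,0,0, 0,0,0,0,0, 0,0,0,0,0, 0,0,0,0,0]'; python3 -m pendant '[0,0,0,0,0, 0,0,0,0,0, 0,0,0,0,0, 0,0,0,0,0, 0,0,0,0,0, 0,0,0,0,0, 0,0,0,0,0, 0,0,-1.5,0,0, 0,0,-3,0,0, 0,0,-3,0,0]'; python3 go.py 0.512 -0.2936 0.135 0.078 8
```

```text
clock: 22.32
tcp_pos: [0.6265, -0.1012, 0.0416]
eef_rot: [0.679, 0.734, 0.001, 0.001]
force: [-0.7, 0.3, 0.6]
gripper_width: 0.0418
clock: 23.15
tcp_pos: [0.6247, -0.1011, 0.1149]
eef_rot: [0.679, 0.734, -0.001, -0.001]
force: [0.2, 0.3, -0.3]
gripper_width: 0.0267
t 23.15 tcp [ 0.6247 -0.1011  0.1149] jawyaw 0.078 w 0.0267 f [ 0.2  0.3 -0.3] q [-0.41  0.45  0.64  1.68 -0.3   1.11  0.4 ]
twist -0.0
final frame cm [-18.32 -12.74  -2.01]  start frame cm [-18.32 -12.74  -2.01]
[-2.29 -1.59 -0.25] -0.0
[-2.29 -1.59 -0.25] -0.0
[-2.29 -1.59 -0.25] -0.0
[-2.29 -1.59 -0.25] -0.0
[-2.29 -1.59 -0.25] -0.0
[-2.29 -1.59 -0.25] -0.0
[-2.29 -1.59 -0.25] -0.0
[-2.29 -1.59 -0.25] -0.0
```

```bash
python3 -m pendant '[0,0,-2,0,0, -2.3,-1.6,0,0,0, -2.3,-1.6,0,0,0, -2.3,-1.6,0,0,0, -2.3,-1.6,0,0,0, -2.3,-1.6,0,0,0, -2.3,-1.6,0,0,0, -2.3,-1.6,0,0,0, -2.2,-1.5,0,0,0, 0,0,0,0,0]'; python3 -m pendant '[0,0,2,0,0, 0,0,1,0,0, 0,0,0,0,0, 0,0,0,0,0, 0,0,0,0,0, 0,0,0,0,0, 0,0,0,0,0, 0,0,0,0,0, 0,0,0,0,0, 0,0,0,0,0]'; python3 go.py 0.512 -0.2936 0.0455 0.078; python3 cap.py 10 wrist
```

```text
clock: 23.98
tcp_pos: [0.5095, -0.2994, 0.1357]
eef_rot: [0.682, 0.732, -0.001, 0.0]
force: [-1.4, -0.6, 0.0]
gripper_width: 0.027
clock: 24.82
tcp_pos: [0.5136, -0.2935, 0.1058]
eef_rot: [0.679, 0.734, 0.0, 0.0]
force: [0.2, -0.2, -0.8]
gripper_width: 0.0271
t 24.82 tcp [ 0.5136 -0.2935  0.1058] jawyaw 0.078 w 0.0271 f [ 0.2 -0.2 -0.8] q [-0.14  0.39  0.72  1.8  -0.29  1.06  0.76]
twist 0.0
final frame cm [ 0.   -0.16  6.03]  start frame cm [ 0.   -0.16  6.03]
```

View pics/wrist10.png

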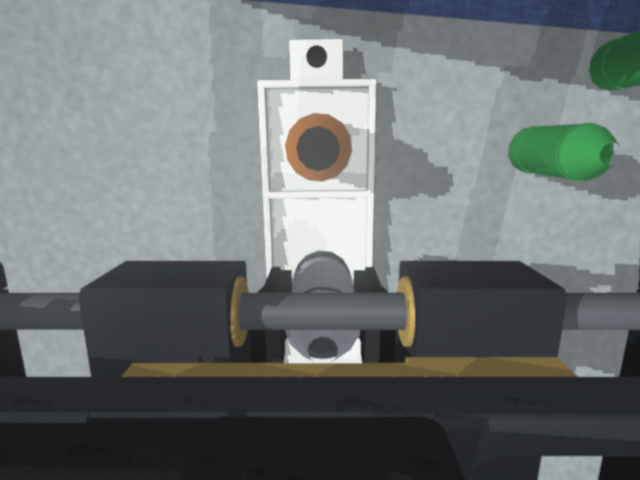

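```bash
python3 -m pendant '[0,-0.2,2,0,0, 0,0,2,0,0, 0,0,1.3,0,0, 0,0,0.4,0,0, 0,0,0.1,0,0, 0,0,0.1,0,0, 0,0,0,0,0, 0,0,0.1,0,0, 0,0,0,0,0, 0,0,0,0,0]'; python3 go.py 0.512 -0.2936 0.0455 0.078
```

```text
clock: 25.7
tcp_pos: [0.5118, -0.2938, 0.046]
eef_rot: [0.679, 0.734, 0.0, 0.0]
force: [0.1, -0.0, -1.3]
gripper_width: 0.0268
t 25.7 tcp [ 0.5118 -0.2938  0.046 ] jawyaw 0.078 w 0.0268 f [ 0.1 -0.  -1.3] q [-0.1   0.46  0.68  1.84 -0.35  0.95  0.81]
twist 0.0
final frame cm [0.01 0.02 0.05]  start frame cm [0.01 0.02 0.05]
```

```bash
python3 -m pendant '[0,0,0.1,0,0, 0,0,0,0,0, 0,0,0,0,0, 0,0,0,0,0, 0,0,0,0,0, 0,0,0,0,0, 0,0,0,0,0, 0,0,0,0,0, 0,0,0,0,0, 0,0,0,0,0]'; python3 go.py 0.512 -0.2936 0.0455 0.078
```

```text
clock: 26.53
tcp_pos: [0.5118, -0.2938, 0.0448]
eef_rot: [0.679, 0.734, 0.0, 0.0]
force: [0.9, -0.3, 2.4]
gripper_width: 0.0271
t 26.53 tcp [ 0.5118 -0.2938  0.0448] jawyaw 0.078 w 0.0271 f [ 0.9 -0.3  2.4] q [-0.1   0.47  0.68  1.85 -0.35  0.95  0.81]
twist 0.0
final frame cm [ 0.01  0.02 -0.07]  start frame cm [ 0.01  0.02 -0.07]
```

```bash
python3 -m pendant '[0,0,0,0,0.6, 0,0,0,0,0.6, 0,0,0,0,0.6, 0,0,0,0,0.6, 0,0,0,0,0.6, 0,0,-1.5,0,0.6, 0,0,-3,0,0.6, 0,0,-3,0,0.6, 0,0,-2,0,0.6, 0,0,0,0,0.6]';  python3 go.py 0.563 -0.0 0.14 0.88 11; python3 cap.py 11 wrist
```

```text
clock: 27.37
tcp_pos: [0.5134, -0.2951, 0.1439]
eef_rot: [0.679, 0.734, 0.001, 0.003]
force: [0.1, -0.9, 0.7]
gripper_width: 0.0522
t 27.37 tcp [ 0.5134 -0.2951  0.1439] jawyaw 0.078 w 0.0522 f [ 0.1 -0.9  0.7] q [-0.16  0.34  0.74  1.77 -0.26  1.12  0.74]
twist -0.802
final frame cm [14.98 25.91  0.39]  start frame cm [29.04  7.23  0.39]
[2.64 0.66 0.04] -0.073
[2.58 0.85 0.04] -0.073
[2.52 1.03 0.04] -0.073
[2.43 1.21 0.04] -0.073
[2.34 1.39 0.04] -0.073
[2.23 1.56 0.04] -0.073
[2.11 1.71 0.04] -0.073
[1.98 1.86 0.04] -0.073
[1.84 2.   0.04] -0.073
[1.69 2.13 0.04] -0.073
[1.53 2.25 0.04] -0.073
```

View pics/wrist11.png

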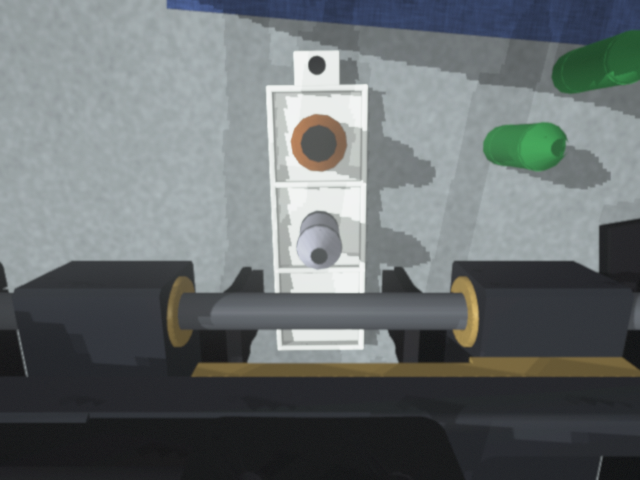

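Oil bottle (319,143) and long objective (319,250) stand upright in compartments 1 and 2. On to the jar.

```bash
python3 -m pendant '[2.6,0.7,0,-0.073,0.9, 2.6,0.9,0,-0.073,0.9, 2.5,1.0,0,-0.073,0.9, 2.4,1.2,0,-0.073,0.9, 2.3,1.4,0,-0.073,0.9, 2.2,1.6,0,-0.073,0.9, 2.1,1.7,0,-0.073,0.9, 2.0,1.9,0,-0.073,0.9, 1.8,2.0,0,-0.073,0.9, 1.7,2.1,0,-0.073,0.9]'; python3 -m pendant '[1.5,2.2,0,-0.073,0.9, 0,0,0,0,0.9, 0,0,0,0,0.9, 0,0,0,0,0.9, 0,0,0,0,0.9, 0,0,0,0,0.9, 0,0,0,0,0.9, 0,0,0,0,0.9, 0,0,0,0,0.9, 0,0,0,0,0.9]';  python3 go.py 0.563 -0.0 0.034 0.88; python3 cap.py 12 wrist
```

```text
clock: 28.25
tcp_pos: [0.5573, -0.0254, 0.1384]
eef_rot: [0.37, 0.929, -0.0, -0.001]
force: [-0.2, 0.2, 0.1]
gripper_width: 0.0779
clock: 29.08
tcp_pos: [0.5622, -0.0008, 0.1396]
eef_rot: [0.338, 0.941, -0.0, 0.0]
force: [0.8, -0.3, -0.3]
gripper_width: 0.078
t 29.08 tcp [ 0.5622 -0.0008  0.1396] jawyaw 0.881 w 0.078 f [ 0.8 -0.3 -0.3] q [-0.49  0.25  0.48  1.83 -0.13  1.1   0.91]
twist 0.001
final frame cm [-1.000e-02  1.100e-01  1.056e+01]  start frame cm [-1.000e-02  1.100e-01  1.056e+01]
```

View pics/wrist12.png

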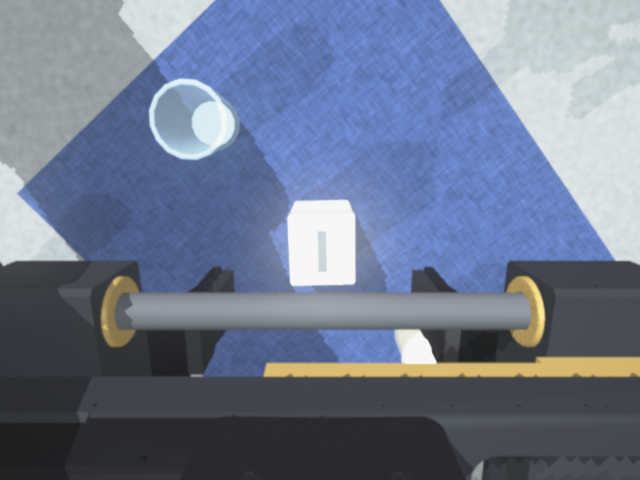

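```bash
python3 - <<'E'
from h import *
W=cal("wrist",12)
P=[onz(W,u,.058)[:2] for u in [(289,212),(355,212),(356,285),(288,285)]];print(np.round(P,4),np.mean(P,0))
print(np.arctan2(*(P[1]-P[0])[::-1]),np.arctan2(*(P[2]-P[3])[::-1]))
E
python3 -m pendant '[0,0.1,3,0,0.9, 0,0,3,0,0.9, 0,0,3,0,0.9, 0,0,1.3,0,0.9, 0,0,0.1,0,0.9, 0,0,0,0,0.9, 0,0,0,0,0.1, 0,0,0,0,0.1, 0,0,0,0,0.1, 0,0,0,0,0.1]';python3 go.py 0.563 -0.0 0.034 0.88
```

```text
[[ 5.321e-01 -5.000e-04]
 [ 5.567e-01  2.930e-02]
 [ 5.927e-01  1.600e-03]
 [ 5.661e-01 -3.060e-02]] [ 5.61887572e-01 -4.32820798e-05]
0.8802797910322631 0.8802623803496581
clock: 29.97
tcp_pos: [0.5636, 0.0003, 0.0367]
eef_rot: [0.338, 0.941, 0.001, 0.001]
force: [0.3, -0.6, -0.7]
gripper_width: 0.0592
t 29.97 tcp [5.636e-01 3.000e-04 3.670e-02] jawyaw 0.881 w 0.0592 f [ 0.3 -0.6 -0.7] q [-0.46  0.38  0.45  1.91 -0.21  0.9   0.98]
twist 0.001
final frame cm [ 0.03 -0.06  0.27]  start frame cm [ 0.03 -0.06  0.27]
```

```bash
python3 -m pendant '[0,0,0.2,0,0.1, 0,0,0,0,0.1, 0,0,0,0,0.1, 0,0,0,0,0.1, 0,0,0,0,0.1, 0,0,0,0,0.1, 0,0,-1.5,0,0.1, 0,0,-3,0,0.1, 0,0,-3,0,0.1, 0,0,-3,0,0.1]';python3 go.py 0.517 -0.3575 0.14 0.078 12
```

```text
clock: 30.8
tcp_pos: [0.5625, 0.0, 0.1394]
eef_rot: [0.338, 0.941, -0.0, -0.0]
force: [0.7, 0.8, -1.5]
gripper_width: 0.0397
t 30.8 tcp [0.5625 0.     0.1394] jawyaw 0.881 w 0.0397 f [ 0.7  0.8 -1.5] q [-0.5   0.25  0.48  1.83 -0.13  1.1   0.91]
twist 0.803
final frame cm [-35.29  -7.32  -0.06]  start frame cm [-19.25 -30.47  -0.06]
[-1.6  -2.54 -0.  ] 0.067
[-1.77 -2.43 -0.  ] 0.067
[-1.93 -2.3  -0.  ] 0.067
[-2.08 -2.17 -0.  ] 0.067
[-2.22 -2.02 -0.  ] 0.067
[-2.35 -1.87 -0.  ] 0.067
[-2.47 -1.71 -0.  ] 0.067
[-2.58 -1.54 -0.  ] 0.067
[-2.67 -1.37 -0.  ] 0.067
[-2.76 -1.18 -0.  ] 0.067
[-2.83 -1.   -0.  ] 0.067
[-2.89 -0.81 -0.  ] 0.067
```

```bash
python3 -m pendant '[-1.6,-2.5,0,0.067,0.1, -1.8,-2.4,0,0.067,0.1, -1.9,-2.3,0,0.067,0.1, -2.1,-2.2,0,0.067,0.1, -2.2,-2.0,0,0.067,0.1, -2.4,-1.9,0,0.067,0.1, -2.5,-1.7,0,0.067,0.1, -2.6,-1.5,0,0.067,0.1, -2.7,-1.4,0,0.067,0.1, -2.8,-1.2,0,0.067,0.1]'; python3 -m pendant '[-2.8,-1.0,0,0.067,0.1, -2.9,-0.8,0,0.067,0.1, 0,0,0,0,0.1, 0,0,0,0,0.1, 0,0,0,0,0.1, 0,0,0,0,0.1, 0,0,0,0,0.1, 0,0,0,0,0.1, 0,0,0,0,0.1, 0,0,0,0,0.1]';python3 go.py 0.517 -0.3575 0.04 0.078; python3 cap.py 13 wrist
```

```text
clock: 31.63
tcp_pos: [0.5254, -0.3001, 0.1385]
eef_rot: [0.63, 0.777, 0.0, 0.0]
force: [0.8, 0.4, -1.4]
gripper_width: 0.0397
clock: 32.47
tcp_pos: [0.5183, -0.3578, 0.1387]
eef_rot: [0.679, 0.734, 0.0, 0.0]
force: [0.2, 0.6, -1.3]
gripper_width: 0.04
t 32.47 tcp [ 0.5183 -0.3578  0.1387] jawyaw 0.078 w 0.04 f [ 0.2  0.6 -1.3] q [-0.04  0.44  0.75  1.67 -0.32  1.16  0.87]
twist -0.0
final frame cm [ 0.04 -0.13  9.87]  start frame cm [ 0.04 -0.13  9.87]
```

View pics/wrist13.png

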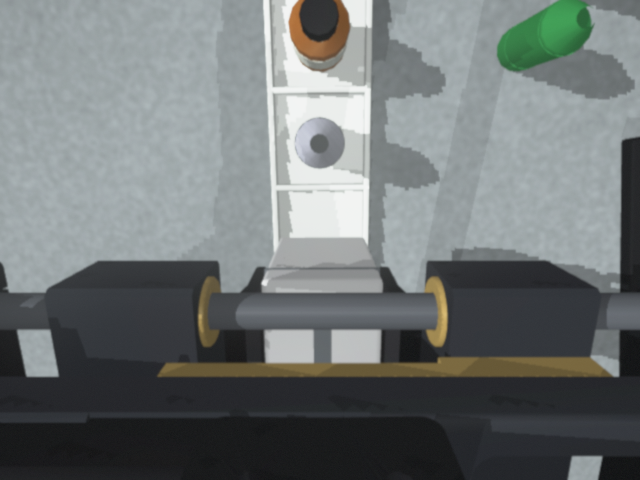

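```bash
python3 - <<'E'
from h import *
W=cal("wrist",13)
a,b,c,d=[onz(W,u,.012)[:2] for u in [(274,187),(369,187),(269,91),(371,91)]]
m=(a+b)/2;m2=(c+d)/2;u=(m-m2)/np.linalg.norm(m-m2);print(np.linalg.norm(b-a),np.linalg.norm(m-m2),np.arctan2(*(b-a)[::-1]),m+.032*u, m2+.032*u)
E
python3 -m pendant '[0,-0.1,2.5,0,0.1, 0,0,2.5,0,0.1, 0,0,2.5,0,0.1, 0,0,0,0,0.1, 0,0,0,0,0.1, 0,0,0,0,0.1, 0,0,0,0,0.1, 0,0,0,0,0.1, 0,0,0,0,0.1, 0,0,0,0,0.1]';python3 go.py 0.517 -0.3575 0.039 0.078; python3 cap.py 14 wrist side
```

```text
0.06573735038240736 0.06270276655189809 0.07749083145801544 [ 0.51860274 -0.35666044] [ 0.51280309 -0.29422647]
clock: 33.35
tcp_pos: [0.5175, -0.3585, 0.0644]
eef_rot: [0.679, 0.734, 0.0, 0.001]
force: [-0.6, -0.7, -0.6]
gripper_width: 0.0397
t 33.35 tcp [ 0.5175 -0.3585  0.0644] jawyaw 0.077 w 0.0397 f [-0.6 -0.7 -0.6] q [-0.    0.52  0.7   1.73 -0.39  1.03  0.92]
twist -0.001
final frame cm [ 0.1  -0.04  2.54]  start frame cm [ 0.1  -0.04  2.54]
```

View pics/wrist14.png

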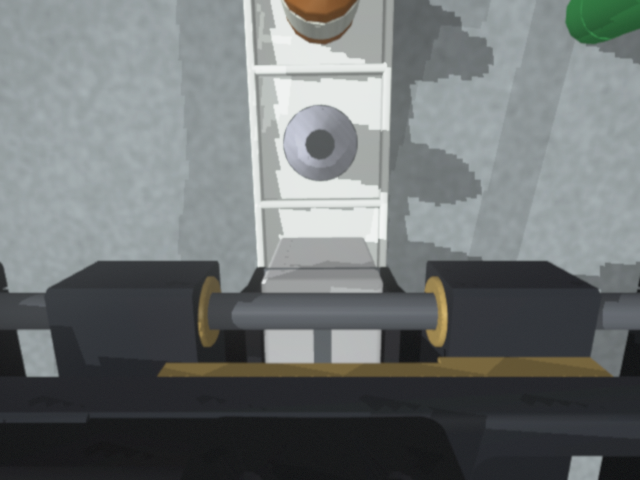

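View pics/side14.png

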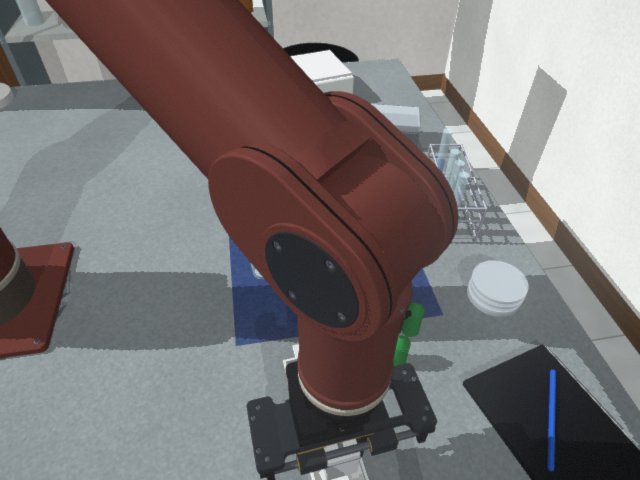

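```bash
python3 -m pendant '[0.1,0,1,0,0.1, 0,0,0.9,0,0.1, 0,0,0.3,0,0.1, 0,0,0.1,0,0.1, 0,0,0.1,0,0.1, 0,0,0.1,0,0.1, 0,0,0,0,0.1, 0,0,0.1,0,0.1, 0,0,0,0,0.1, 0,0,0,0,0.1]';python3 go.py 0.517 -0.3575 0.0385 0.078
```

```text
clock: 34.28
tcp_pos: [0.5171, -0.3573, 0.0377]
eef_rot: [0.679, 0.734, 0.0, 0.0]
force: [0.6, 1.5, -0.8]
gripper_width: 0.0399
t 34.28 tcp [ 0.5171 -0.3573  0.0377] jawyaw 0.077 w 0.0399 f [ 0.6  1.5 -0.8] q [ 0.01  0.55  0.69  1.75 -0.41  0.98  0.93]
twist -0.001
final frame cm [-0.02 -0.01 -0.08]  start frame cm [-0.02 -0.01 -0.08]
```

```bash
python3 -m pendant '[0,0,0.1,0,0.1, 0,0,0,0,0.1, 0,0,0,0,0.1, 0,0,0,0,0.1, 0,0,0,0,0.1, 0,0,0,0,0.1, 0,0,0,0,0.1, 0,0,0,0,0.1, 0,0,0,0,0.1, 0,0,0,0,0.1]';python3 go.py 0.517 -0.3575 0.0385 0.078
```

```text
clock: 35.12
tcp_pos: [0.5171, -0.3574, 0.0376]
eef_rot: [0.679, 0.734, 0.0, 0.0]
force: [-3.3, 2.2, 8.1]
gripper_width: 0.0398
t 35.12 tcp [ 0.5171 -0.3574  0.0376] jawyaw 0.077 w 0.0398 f [-3.3  2.2  8.1] q [ 0.01  0.55  0.69  1.75 -0.41  0.98  0.93]
twist -0.001
final frame cm [-0.01 -0.01 -0.09]  start frame cm [-0.01 -0.01 -0.09]
```

Contact. Release, lift, and clear the cameras' view.

```bash
python3 -m pendant '[0,0,0,0,0.75, 0,0,0,0,0.75, 0,0,0,0,0.75, 0,0,0,0,0.75, 0,0,0,0,0.75, 0,0,0,0,0.75, 0,0,-1.5,0,0.75, 0,0,-3,0,0.75, 0,0,-3,0,0.75, 0,0,-3,0,0.75]'; python3 cap.py 15 wrist; python3 -m pendant '[0,0,-3,0,0.75, 0,0,-3,0,0.75, -3,0,-1,0,0.75, -3,0,0,0,0.75, -3,0,0,0,0.75, -3,0,0,0,0.75, -3,0,0,0,0.75, -3,0,0,0,0.75, 0,0,0,0,0.75, 0,0,0,0,0.75]'; python3 cap.py 16 wrist scene side
```

```text
clock: 35.95
tcp_pos: [0.5166, -0.3575, 0.1438]
eef_rot: [0.68, 0.734, -0.0, 0.0]
force: [1.1, -0.1, 1.3]
gripper_width: 0.0652
clock: 36.83
tcp_pos: [0.5293, -0.5388, 0.2117]
eef_rot: [0.681, 0.733, -0.001, -0.0]
force: [-0.5, 0.6, 0.5]
gripper_width: 0.0653
```

View pics/wrist15.png

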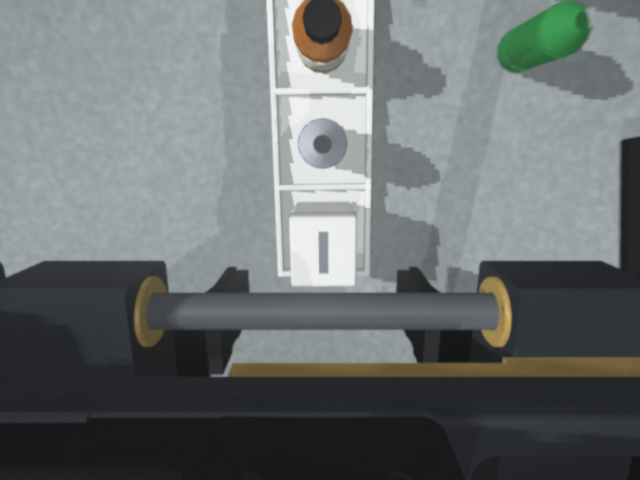

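View pics/scene16.png

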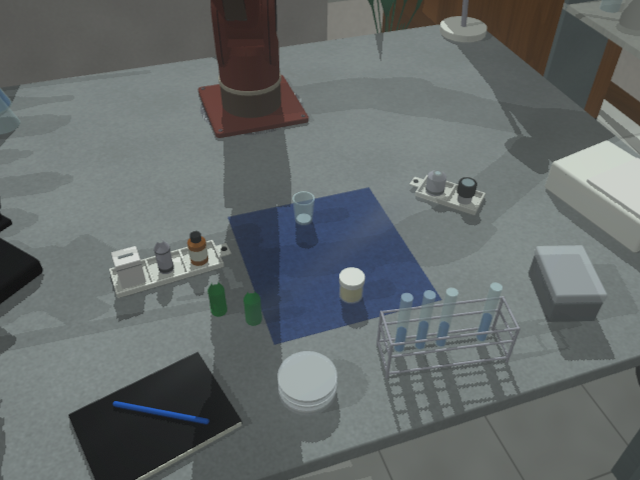

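View pics/wrist16.png

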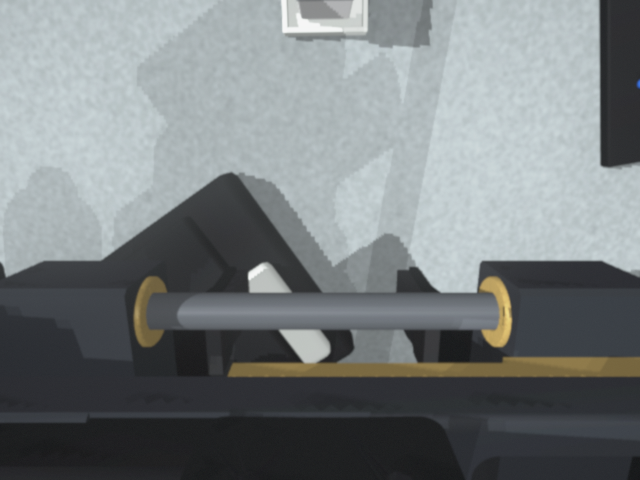

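Run:
```python
from h import *
s=cv2.imread("pics/scene16.png");d=cv2.imread("pics/side16.png")
a=cv2.resize(s[225:300,100:240],None,fx=5.5,fy=5.5,interpolation=cv2.INTER_CUBIC)
b=cv2.resize(d[330:480,260:450],None,fx=4,fy=4,interpolation=cv2.INTER_CUBIC)
cv2.imwrite("pics/z16a.png",a);cv2.imwrite("pics/z16b.png",b)
W=cal("wrist",15)
P=[onz(W,u,.062)[:2] for u in [(291,214),(356,213),(355,285),(291,285)]];print(np.round(P,4),np.mean(P,0))
```

```text
[[ 0.497  -0.3363]
 [ 0.5349 -0.3328]
 [ 0.5387 -0.3776]
 [ 0.4995 -0.3806]] [ 0.51750519 -0.35683612]
```

View pics/z16a.png

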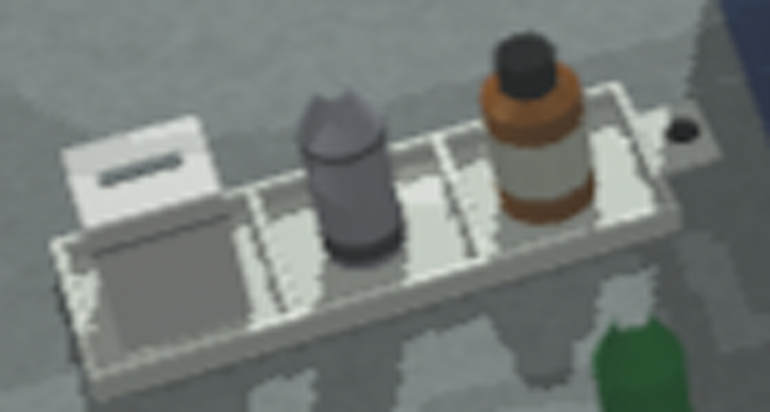

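View pics/z16b.png

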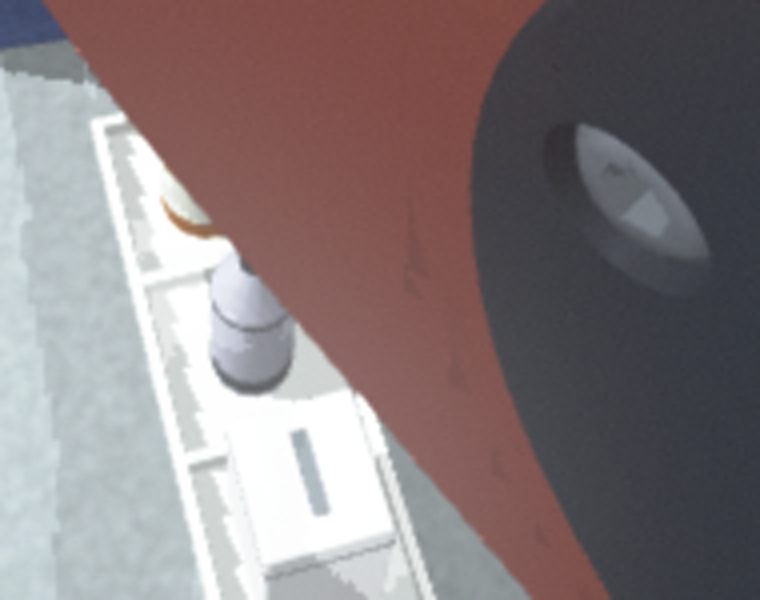

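```bash
python3 -c "
from station import r,sensors
print(sensors.get_state()['clock'],r.job_done())"
```

```text
the job is handed in; nothing more can be done
36.9833 None
```

Both kits are made up, and I handed the job in at 37.0 s of the 131 s allowed. I placed things in the order you listed:

- **Two-compartment tray, from the tab:** short objective, then eyepiece.
- **Three-compartment tray, from the tab:** oil bottle, long objective, staining jar.

**Last checks:**
- The scene and wrist pictures show all five standing upright inside their compartments.
- The staining jar measures about 1 mm from its compartment's centre and square to the walls.
- The specimen jar, beaker and green look-alikes appear in the scene picture where they were at the start.
- The gripper was open and clear of everything, with only noise on the force reading.

**Less certain:**
- The oil bottle gave no clear force signal when it met the floor. I lowered it a further 1 mm before letting go, and judged it seated from the pictures.
- The arm hid part of the three-compartment tray in the final side picture, so the oil bottle's last check rests on the scene and wrist pictures.
- The staining jar's top corners triangulated at 52–57 mm against the 58 mm in your text. I used 58 mm, and its grasp and placing came out right. The other heights agreed to about 2 mm.

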